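# Load the heated sauce well and key it on

## Task

Get the street cart's sauce warmer ready: stand every sauce bottle that is on the counter upright in the crowded heated well, gently nudging the bottles already there aside without lifting them out, and leave the whole row standing upright. Then take the key from its holder, put it fully into the key switch, turn it clockwise as far as it goes to switch the heater on, pull the key out and put it back, hanging upright in its holder. Leave the rest of the counter as it is.

Things in the scene. Friction and masses are not known exactly. Their poses are not given: they have to be found in the camera images.
- well: fixed open steel trough for one row of 9 bottles, outside 64 (x) by 432 (y) by 70 mm high, walls and floor 5 mm, inside 54 by 422. Origin: centre of its underside; y runs along the row. At the start 5 bottles stand in it, all gaps narrower than a bottle. They slide when pushed; a bottle let down between two wedges them apart, its foot on their shoulders.
- stock0_center (a point): Stands in the well from the start; all bottles are alike: round bottle of red sauce: 42 mm across, straight side 6 to 62 mm up, foot bevelled to 34 mm, long conical shoulder 62 to 108 mm up narrowing to 22 mm, white cap 24 mm across from 108 to the top at 142 mm; 0.12-0.25 kg. The point is on its axis, 71 mm above its underside; z is its axis.
- stock1_center (a point): Stands in the well from the start; all bottles are alike: round bottle of red sauce: 42 mm across, straight side 6 to 62 mm up, foot bevelled to 34 mm, long conical shoulder 62 to 108 mm up narrowing to 22 mm, white cap 24 mm across from 108 to the top at 142 mm; 0.12-0.25 kg. The point is on its axis, 71 mm above its underside; z is its axis.
- stock2_center (a point): Stands in the well from the start; all bottles are alike: round bottle of red sauce: 42 mm across, straight side 6 to 62 mm up, foot bevelled to 34 mm, long conical shoulder 62 to 108 mm up narrowing to 22 mm, white cap 24 mm across from 108 to the top at 142 mm; 0.12-0.25 kg. The point is on its axis, 71 mm above its underside; z is its axis.
- stock3_center (a point): Stands in the well from the start; all bottles are alike: round bottle of red sauce: 42 mm across, straight side 6 to 62 mm up, foot bevelled to 34 mm, long conical shoulder 62 to 108 mm up narrowing to 22 mm, white cap 24 mm across from 108 to the top at 142 mm; 0.12-0.25 kg. The point is on its axis, 71 mm above its underside; z is its axis.
- stock4_center (a point): Stands in the well from the start; all bottles are alike: round bottle of red sauce: 42 mm across, straight side 6 to 62 mm up, foot bevelled to 34 mm, long conical shoulder 62 to 108 mm up narrowing to 22 mm, white cap 24 mm across from 108 to the top at 142 mm; 0.12-0.25 kg. The point is on its axis, 71 mm above its underside; z is its axis.
- bottle0_center (a point): Starts on the counter, to go in the well (3 or 4 are present): round bottle of red sauce: 42 mm across, straight side 6 to 62 mm up, foot bevelled to 34 mm, long conical shoulder 62 to 108 mm up narrowing to 22 mm, white cap 24 mm across from 108 to the top at 142 mm; 0.12-0.25 kg. The point is on its axis, 71 mm above its underside; z is its axis.
- bottle1_center (a point): Starts on the counter, to go in the well (3 or 4 are present): round bottle of red sauce: 42 mm across, straight side 6 to 62 mm up, foot bevelled to 34 mm, long conical shoulder 62 to 108 mm up narrowing to 22 mm, white cap 24 mm across from 108 to the top at 142 mm; 0.12-0.25 kg. The point is on its axis, 71 mm above its underside; z is its axis.
- bottle2_center (a point): Starts on the counter, to go in the well (3 or 4 are present): round bottle of red sauce: 42 mm across, straight side 6 to 62 mm up, foot bevelled to 34 mm, long conical shoulder 62 to 108 mm up narrowing to 22 mm, white cap 24 mm across from 108 to the top at 142 mm; 0.12-0.25 kg. The point is on its axis, 71 mm above its underside; z is its axis.
- bottle3_center (a point): Starts on the counter, to go in the well (3 or 4 are present): round bottle of red sauce: 42 mm across, straight side 6 to 62 mm up, foot bevelled to 34 mm, long conical shoulder 62 to 108 mm up narrowing to 22 mm, white cap 24 mm across from 108 to the top at 142 mm; 0.12-0.25 kg. The point is on its axis, 71 mm above its underside; z is its axis.
- key_grip (a point): loose switch key, 80 mm long, 60 g: black bow 34 (x) by 14 (y) by 46 mm high; below it a round shoulder disc 34 mm across, 6 mm thick; below that a steel blade 18 wide (x), 6 thick (y), 28 mm long, tip narrower. The point is the bow's centre; z points up from blade to bow. Shoulder underside 29 mm, blade end 57 mm below the point. Starts hanging upright in its holder.
- key_shoulder (a point): the centre of the underside of the key's shoulder disc, on the key's axis; same axes as key_grip.
- holder_mouth (a point): key holder: loose wooden stand of 0.6 kg, an upright tube on a foot 90 by 80 by 12 mm; 50 mm high in all, outer diameter 34, inner 26 mm, 38 mm deep. The point is the centre of the mouth, at the rim. The key hangs in it, blade down at any yaw, shoulder resting on the rim.
- keyholder: the key holder (loose); origin at the centre of its foot's underside, x along the 90 mm side.
- slot (a point): key switch: brass barrel turning in a steel collar 66 mm across on a fixed grey box 100 by 90 mm. The point is the centre of the key slot's mouth, 84 mm above the counter, flush with the collar. The slot runs along this point's x (it turns with the barrel): 20.5 long, 8.5 wide, 31 mm deep. The key goes in, either way round, until its shoulder lies on the barrel.
- barrel (a joint): turn of the switch barrel, rad: grows clockwise seen from above, from 0 (off) to a stop at 1.25 (on). Starts at 0 to 0.2, turns against slight friction (0.06 N m), stays where left. The key has about 0.15 rad of play in the slot.
- cup: bystander: white open cup, 64 mm across and 80 mm high; origin at the centre of its underside.
- jar: bystander: low glass jar with steel cap, 58 mm across and 70 mm high; origin at the centre of its underside.
- spoon: bystander: black spoon lying on the counter.
- tublid: bystander: green round lid, 100 mm across, 14 mm thick.
- napkins: bystander: steel napkin box 100 x 130 x 80 mm high.
- limebowl: bystander: steel bowl 130 mm across, 50 mm high.

How it is judged:
By the outcome, as a careful person would: the job done as asked, in the order asked, and still so for the second after the job is handed in, with the robot touching nothing.
Of bottle0, bottle1, bottle2, bottle3 only 3 to 4 are there at a start; the rules pass over those that are not, and their reading is None.
At some moment in a run one of keyholder may be knocked a few centimetres aside while the robot is not near it.
It also fails if it takes over 210 s, if anything falls off the work surface, if the arm or the gripper's body presses on something with over 40 N, if the wrist force passes 120 N, or if a joint passes its speed limit or range.

## Robot

A 7-joint arm with a two-finger parallel gripper is mounted at the origin on the work surface. World frame = base frame: x ahead of the robot, y to its left, z up, the work surface at z = 0. Lengths are in m, angles in rad, forces in N, time in s.
With the tool pointing down it reaches from about 0.4 to 0.85 m from the base axis. Payload 10.4 kg.
Tool frame: the origin (TCP) lies at the very end of the fingers, on their centre line; the grasp point (between the pads) lies 19 mm behind it; z points along the fingers, y is the direction in which the jaws open and shut (so a half turn about z gives the same grasp; the last joint's range is limited). The gripper opens to 87 mm and grips with 3 to 60 N. Pads are 19 mm wide; open, the fingers measure 117 mm over their backs; the gripper's body (75 mm by 190 mm) begins 51 mm behind the grasp point.
Start: joints at [1.107, 0.332, -0.065, 1.46, 0.022, 1.35, -0.088], TCP at [0.267, -0.565, 0.223] pointing down, gripper open.
Joint ranges: [-2.6, 2.6], [-0.5, 2.12], [-1.47, 1.34], [0.16, 2.42], [-1.27, 4.41], [0.06, 2.06], [-2.6, 2.6]. Speed limits (rad/s): [2.22, 2.22, 2.79, 2.79, 3.14, 3.14, 3.14].

## Interface

Orientations are given as a unit quaternion [w, x, y, z].
In Python, from bench import arm gives the robot as it stands.
- The arm moves only by the tool apply_moves, never from a script. Its argument "increments" is one flat list of numbers, 7 for each row, row after row: the opening, from 0 (shut) to 1 (fully open), then the shift along the tool's x, y, z in m, then the turn, a rotation vector about the tool's x, y, z in rad. A call has exactly 8 rows; each row shifts and turns the commanded pose from where the row before left it, along the tool's axes as they then stand; what a row does not reach is not made up. A row lasts 1/10 s, in which the tool goes at most 50 mm and 8.59 degrees, less where a joint would pass 70% of its speed; a pose out of reach is approached as far as the arm can. A call is refused whole if a number of a shift passes 0.05 or a number of a turn 0.15, either way. A call with a gripper value outside its range is refused whole. The fingers move at their own pace and stop on an object; "newtons" is the grip in N (left out, the last holds). Time passes only in rows, so rows that do not move let the fingers close, or fill a call up. It gives the time, the measured TCP pose, the force and the opening at its end, in the units of the state.
- arm.get_obs(): the state, without advancing time (a new reading comes with each control period).
- arm.grab_frame(name): name is "scene" or "side" or "wrist"; returns a dict with "frame" (480x640x3 uint8, red, green, blue), "z_map" (480x640 float32, m along the optical axis (not along the pixel's ray), 0 where there is no reading), "vertical_fov" (degrees; the focal length in pixels is half the picture's height over the tangent of half this angle, whatever the lens; pixels are square), "cx", "cy" (the principal point, pixels), "k1" (the pictures are not rectified: a ray, as slopes to the right and down, at radius r is drawn at 1 + k1 r^2 times it, then the intrinsics apply), "xyz" and "attitude" of the camera in the world. Camera axes: x right, y down, z forward; pixel columns grow to the right and rows downward; lengths in m; the calibration is good to about 2 mm. A picture is of the moment at which its call begins.
- arm.close_job(): hands the job in, once; it reports no verdict.
The state is a dict: "time_s": time; "qpos": joint angles; "joint_vel": joint speeds; "tau": joint torques, N m; "eef_pos": TCP position; "orientation": TCP orientation; "contact_force": force on the tool from outside, world axes, zero at the start; "wrist_torque": the same for the moment, N m; "width": opening from 0.0 (shut) to 1.0 (fully open).
Only numpy, scipy, OpenCV 4.12 (cv2) and the standard library are available. Lean on these libraries where they do the work, as an engineer would, in place of code of your own. Each camera call takes 0.05 s, during which the arm holds its last target. There are 200 camera calls.

## Working session

There is one attempt and no reset: what is moved stays moved. The work goes in short steps, Python scripts to look and compute and a tool call to move; the robot and the scene stay as the last step left them, time stands still between calls to the robot, and variables do not carry over. Pictures are saved under pics/ and viewed, about 12 in all and at most 16, crops included, and the job is handed in when it is done.

Besides the shell and the picture viewer there is one more tool, called in YAML: its name, and indented under it one key for each argument. apply_moves: Moves the arm, as the interface text tells. Its arguments: {"type":"object","properties":{"increments":{"type":"array","items":{"type":"number"}},"newtons":{"type":"number"}},"required":["increments"]}

```bash
ls; mkdir -p pics; cat > h.py <<'E'
import numpy as np, cv2
from bench import arm
from scipy.spatial.transform import Rotation as R
def q2R(q): return R.from_quat([q[1],q[2],q[3],q[0]]).as_matrix()
def cam(n):
    f=arm.grab_frame(n); np.savez('last_%s.npz'%n, **{k:np.asarray(v) for k,v in f.items()}); return f
def load(n): return dict(np.load('last_%s.npz'%n))
def cloud(f):
    h,w=f['z_map'].shape; fl=h/2/np.tan(np.radians(float(f['vertical_fov']))/2)
    K=np.array([[fl,0,float(f['cx'])],[0,fl,float(f['cy'])],[0,0,1]])
    u,v=np.meshgrid(np.arange(w),np.arange(h))
    d=np.stack([(u-K[0,2])/fl,(v-K[1,2])/fl],-1); k=float(f['k1']); s=d.copy()
    for _ in range(20): s=d/(1+k*(s**2).sum(-1,keepdims=True))
    z=f['z_map'][...,None]
    P=np.concatenate([s*z,z],-1)@q2R(f['attitude']).T+f['xyz']
    P[f['z_map']<=0]=np.nan
    return P
def proj(f,p):
    h=480; fl=h/2/np.tan(np.radians(float(f['vertical_fov']))/2)
    c=(np.atleast_2d(p)-f['xyz'])@q2R(f['attitude']); s=c[:,:2]/c[:,2:]
    s=s*(1+float(f['k1'])*(s**2).sum(1,keepdims=True))
    return s*fl+[float(f['cx']),float(f['cy'])]
def save(f,n,box=None,scale=1):
    im=f['frame'][...,::-1]
    if box: im=im[box[1]:box[3],box[0]:box[2]]
    im=cv2.resize(im,None,fx=scale,fy=scale,interpolation=cv2.INTER_CUBIC); cv2.imwrite('pics/'+n,im)
E
python3 - <<'E'
from h import *
o=arm.get_obs(); print({k:np.round(v,3) for k,v in o.items()})
for n in ['scene','side']:
    f=cam(n); save(f,n+'0.png'); print(n,f['xyz'],f['attitude'],f['vertical_fov'],f['k1'])
f=cam('wrist');print(f['xyz'],f['attitude'],f['vertical_fov'])
E
```

```text
pics
{'time_s': np.float64(0.0), 'qpos': array([ 1.107,  0.333, -0.065,  1.461,  0.022,  1.35 , -0.088]), 'joint_vel': array([ 0.001,  0.002,  0.001,  0.001, -0.   ,  0.   , -0.   ]), 'tau': array([-0.0000e+00, -6.2326e+01,  2.5000e-02, -3.8990e+01, -6.1000e-02,
        4.0000e-02,  0.0000e+00]), 'eef_pos': array([ 0.266, -0.565,  0.222]), 'orientation': array([-0.001,  0.976,  0.219, -0.   ]), 'contact_force': array([-0.479,  0.086,  0.001]), 'wrist_torque': array([-0.009,  0.025,  0.022]), 'width': np.float64(1.003)}
scene [ 1.30021343 -0.29804978  1.1418562 ] [-0.26254965  0.79208305  0.52086574 -0.17991944] 47.30215012867001 -0.1429222217602321
side [0.42255543 1.24408794 0.87253063] [ 0.02610649 -0.03271091  0.87756046 -0.47763594] 46.395130835570214 -0.0889774310505059
[ 0.33025845 -0.53533708  0.38404046] [ 0.10997514  0.83738122 -0.53080921 -0.07028333] 65.42194970485542
```

View pics/scene0.png

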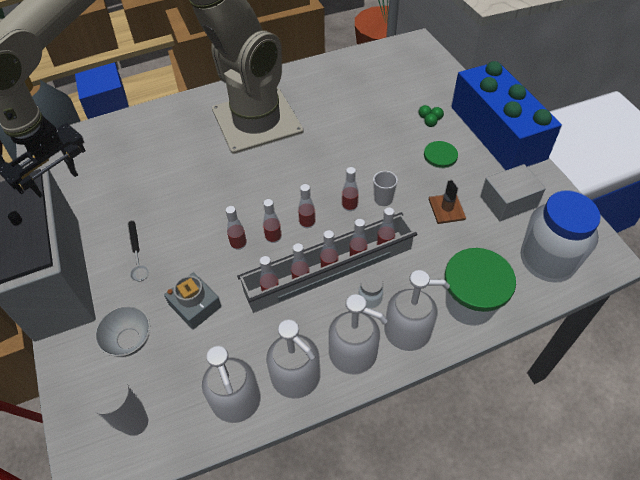

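View pics/side0.png

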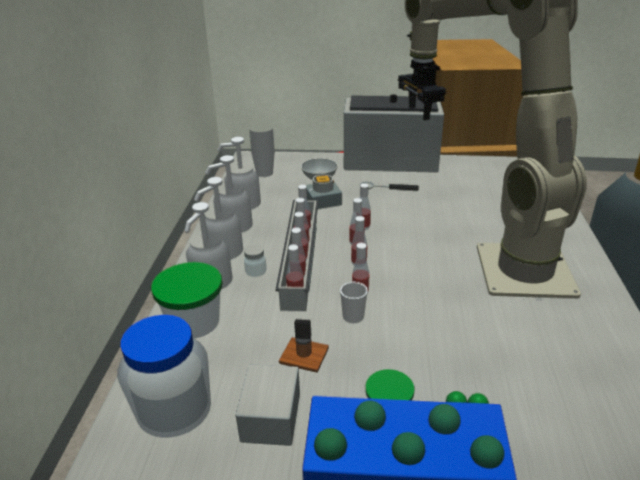

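The scene view shows four bottles on the counter (caps at about (232,210), (268,204), (305,188), (350,172)), five in the well, the key in its holder at (450,195), and the switch at (190,292).

```bash
python3 - <<'E'
from h import *
for n in ['scene','side']:
    f=load(n);P=cloud(f);im=f['frame'].astype(int);print(n)
    for lo,hi,name in [(.118,.155,'caps'),(.09,.106,'keytop'),(.078,.09,'switch'),(.064,.074,'well')]:
        Z=P[...,2]; m=(Z>lo)&(Z<hi)&(P[...,0]>.3)&(P[...,0]<.8)&(np.abs(P[...,1])<.5)
        c,l,s,_=cv2.connectedComponentsWithStats(m.astype(np.uint8))
        for i in range(1,c):
            if s[i,4]<(15 if lo<.12 and name!='well' else 10): continue
            q=P[l==i]; print(name,s[i].tolist(),'mean',q.mean(0).round(3),'min',q.min(0).round(3),'max',q.max(0).round(3))
f=load('scene');P=cloud(f)
print(P[300:302,100:102], P[470,5])
save(f,'key0.png',(420,165,480,230),6); 
f2=load('scene')
a=cv2.resize(f['frame'][265:330,155:230,::-1],None,fx=5.3,fy=5.3,interpolation=2)
b=cv2.resize(f['frame'][165:230,410:485,::-1],None,fx=5.3,fy=5.3,interpolation=2)
cv2.imwrite('pics/sk.png',np.hstack([a,b]))
E
```

```text
scene
caps [347, 167, 9, 13, 104] mean [0.444 0.12  0.136] min [0.428 0.11  0.119] max [0.454 0.133 0.146]
caps [301, 184, 10, 14, 111] mean [ 0.452 -0.007  0.136] min [ 0.435 -0.017  0.118] max [0.46  0.006 0.147]
caps [264, 199, 10, 15, 119] mean [ 0.461 -0.105  0.136] min [ 0.445 -0.116  0.118] max [ 0.471 -0.093  0.148]
caps [226, 206, 11, 14, 122] mean [ 0.445 -0.196  0.136] min [ 0.428 -0.207  0.118] max [ 0.453 -0.183  0.146]
caps [383, 207, 11, 16, 137] mean [0.604 0.143 0.139] min [0.586 0.132 0.118] max [0.613 0.157 0.154]
caps [529, 206, 19, 35, 394] mean [0.767 0.458 0.136] min [0.72  0.433 0.118] max [0.8   0.5   0.155]
caps [355, 219, 10, 15, 136] mean [0.608 0.067 0.139] min [0.593 0.056 0.118] max [0.617 0.079 0.152]
caps [324, 230, 11, 16, 140] mean [ 0.61  -0.012  0.14 ] min [ 0.595 -0.022  0.118] max [0.62  0.002 0.154]
caps [293, 243, 11, 16, 145] mean [ 0.617 -0.089  0.14 ] min [ 0.601 -0.1    0.118] max [ 0.625 -0.077  0.153]
caps [446, 248, 54, 28, 690] mean [0.781 0.26  0.121] min [0.752 0.193 0.118] max [0.8   0.332 0.128]
caps [260, 256, 12, 17, 151] mean [ 
[... 11932 characters left out ...]
l [342, 284, 24, 10, 90] mean [0.452 0.195 0.069] min [0.425 0.184 0.064] max [0.479 0.212 0.074]
well [195, 297, 25, 22, 80] mean [0.777 0.3   0.069] min [0.76  0.254 0.064] max [0.8   0.324 0.074]
well [341, 296, 26, 9, 75] mean [0.451 0.241 0.069] min [0.422 0.225 0.064] max [0.48  0.251 0.074]
well [295, 333, 16, 5, 51] mean [0.554 0.363 0.069] min [0.538 0.359 0.064] max [0.57  0.367 0.074]
well [297, 370, 2, 12, 12] mean [0.55  0.481 0.069] min [0.55  0.471 0.064] max [0.55  0.491 0.074]
[[[ 0.46406249 -0.56610182 -0.00120617]
  [ 0.46753681 -0.56289764  0.00218049]]

 [[ 0.47064911 -0.56539162  0.00386081]
  [ 0.46823881 -0.56407637 -0.00081418]]] [ 0.47977139 -1.21242655 -0.75604078]
```

View pics/sk.png

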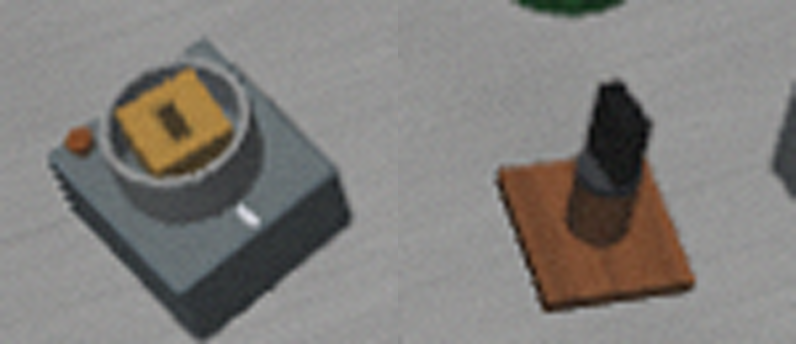

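```bash
cat > m.py <<'E'
from h import *
def well():
    X=[]
    for n in ['scene','side']:
        P=cloud(load(n)).reshape(-1,3); m=(P[:,2]>.066)&(P[:,2]<.073)&(P[:,0]>.54)&(P[:,0]<.675)&(abs(P[:,1]+.009)<.24)
        X.append(P[m,:2])
    return X
def circ(P,c0,r,zlo,zhi):
    from scipy.optimize import least_squares
    P=P[(np.hypot(P[:,0]-c0[0],P[:,1]-c0[1])<r+.018)&(P[:,2]>zlo)&(P[:,2]<zhi)][:,:2]
    s=least_squares(lambda c: np.hypot(P[:,0]-c[0],P[:,1]-c[1])-r,c0,loss='soft_l1',f_scale=.002)
    return s.x
E
python3 - <<'E'
from m import *
for X in well()+[np.vstack(well())]:
    r=cv2.minAreaRect((X*1000).astype(np.float32)); print(r)
S=cloud(load('scene')).reshape(-1,3);D=cloud(load('side')).reshape(-1,3)
g=dict(b0=(.4395,-.193),b1=(.457,-.103),b2=(.446,-.003),b3=(.44,.122),s0=(.617,-.1675),s1=(.613,-.0885),s2=(.6075,-.01),s3=(.603,.068),s4=(.599,.147))
for k,c in g.items():
    o=.005 if k[0]=='s' else 0
    a=[circ(Q,c,.012,.11+o,.136+o) for Q in (S,D,np.vstack([S,D]))]; print(k,*[x.round(4) for x in a])
E
```

```text
((607.4188842773438, -10.67230224609375), (82.6434097290039, 441.42889404296875), 1.9005112648010254)
((605.9376831054688, -9.107711791992188), (77.5673599243164, 450.6664733886719), 2.039907455444336)
((607.362548828125, -8.975433349609375), (82.6434097290039, 450.66632080078125), 1.9005112648010254)
b0 [ 0.4389 -0.195 ] [ 0.4383 -0.195 ] [ 0.4387 -0.195 ]
b1 [ 0.456  -0.1041] [ 0.4551 -0.1058] [ 0.4556 -0.1052]
b2 [ 0.4459 -0.0047] [ 0.4457 -0.006 ] [ 0.4458 -0.0055]
b3 [0.4386 0.1226] [0.4381 0.1204] [0.4383 0.121 ]
s0 [ 0.615  -0.1672] [ 0.6143 -0.1684] [ 0.6147 -0.1678]
s1 [ 0.6115 -0.0876] [ 0.6108 -0.0895] [ 0.6112 -0.0887]
s2 [ 0.6056 -0.0095] [ 0.6043 -0.0109] [ 0.605  -0.0103]
s3 [0.6029 0.0693] [0.6015 0.0682] [0.6024 0.0686]
s4 [0.5986 0.1454] [0.599  0.1464] [0.5988 0.146 ]
```

apply_moves:
  increments: [1,0,0,-0.015,0,0,-0.148,1,0,0,-0.015,0,0,-0.148,1,0,0,-0.015,0,0,-0.148,1,0,0,-0.015,0,0,-0.148,1,0,0,-0.015,0,0,-0.148,1,0,0,-0.015,0,0,-0.148,1,0,0,-0.015,0,0,-0.148,1,0,0,-0.015,0,0,-0.148]

```text
time_s: 0.95
eef_pos: [0.2666, -0.5651, 0.3428]
orientation: [-0.0, 0.686, 0.728, 0.0]
contact_force: [1.1, -0.6, -0.4]
width: 0.999
```

apply_moves:
  increments: [1,0.036,0.021,0,0,0,0,1,0.036,0.021,0,0,0,0,1,0.036,0.021,0,0,0,0,1,0.036,0.021,0,0,0,0,1,0.036,0.021,0,0,0,0,1,0.036,0.021,0,0,0,0,1,0.036,0.021,0,0,0,0,1,0.036,0.021,0,0,0,0]

```text
time_s: 1.75
eef_pos: [0.4193, -0.2669, 0.3425]
orientation: [0.0, 0.688, 0.726, -0.0]
contact_force: [0.6, -0.6, 0.3]
width: 0.996
```

apply_moves:
  increments: [0.6,0.036,0.021,0,0,0,0,0.6,0.036,0.021,0,0,0,0,0.6,0.036,0.021,0,0,0,0,0.6,0.036,0.021,0,0,0,0,0.6,0.036,0.021,0,0,0,0,0.6,0.036,0.021,0,0,0,0,0.6,0,0,0,0,0,0,0.6,0,0,0,0,0,0]

```text
time_s: 2.55
eef_pos: [0.5331, -0.0452, 0.3421]
orientation: [-0.0, 0.687, 0.727, -0.0]
contact_force: [-0.6, -1.1, -0.8]
width: 0.604
```

```bash
python3 - <<'E'
from m import *
o=arm.get_obs(); print(o['eef_pos'],o['orientation'],o['width'])
f=cam('wrist'); save(f,'w1.png'); print(f['xyz'],f['attitude'])
P=cloud(f).reshape(-1,3)
g=dict(b0=(.4387,-.195),b1=(.4556,-.105),b2=(.4458,-.0055),b3=(.4383,.121),s0=(.6147,-.1678),s1=(.6112,-.0887),s2=(.605,-.01),s3=(.6024,.0686),s4=(.5988,.146))
for k,c in g.items():
    o=.005 if k[0]=='s' else 0
    q=P[(np.hypot(P[:,0]-c[0],P[:,1]-c[1])<.016)&(abs(P[:,2]-.142-o)<.004)]
    if len(q): print(k,len(q),q.mean(0).round(4),((q.min(0)+q.max(0))/2).round(4))
m=(P[:,2]>.066)&(P[:,2]<.073)&(P[:,0]>.55)&(P[:,0]<.665)
X=P[m]
for s in (-1,1):
    for y0,y1 in((-.2,-.1),(-.1,0),(0,.1),(.1,.2)):
        q=X[(X[:,1]>y0)&(X[:,1]<y1)]; c=.6045-.0507*(q[:,1]); d=(q[:,0]-c)*s; q=q[(d>.022)&(d<.04)]
        if len(q): print(s,y0,len(q),np.median(q,0).round(4))
E
```

```text
[ 0.53310074 -0.04516904  0.3421478 ] [-3.94197105e-04  6.86925679e-01  7.26727555e-01 -1.30576575e-04] 0.6037844218091023
[0.52905298 0.02491848 0.50440545] [0.13045729 0.99105598 0.02787526 0.0034521 ]
b1 368 [ 0.4555 -0.1049  0.1419] [ 0.4555 -0.1062  0.1412]
b2 462 [ 0.4465 -0.0071  0.1418] [ 0.4464 -0.0071  0.1413]
b3 572 [0.4392 0.1191 0.1418] [0.4389 0.119  0.1412]
s1 403 [ 0.6104 -0.0895  0.1469] [ 0.6105 -0.0899  0.1463]
s2 476 [ 0.6037 -0.0119  0.1469] [ 0.6038 -0.0122  0.1464]
s3 535 [0.6016 0.0667 0.1468] [0.6019 0.0668 0.1466]
s4 587 [0.5988 0.1441 0.1468] [0.5992 0.1449 0.1461]
-1 -0.2 560 [ 0.5784 -0.1382  0.0695]
-1 -0.1 842 [ 0.5752 -0.0481  0.0695]
-1 0 965 [0.5711 0.0523 0.0695]
-1 0.1 875 [0.568  0.1413 0.0694]
1 -0.2 284 [ 0.6441 -0.1268  0.0693]
1 -0.1 840 [ 0.6398 -0.049   0.0695]
1 0 896 [0.6363 0.049  0.0695]
1 0.1 752 [0.6321 0.1419 0.0695]
```

View pics/w1.png

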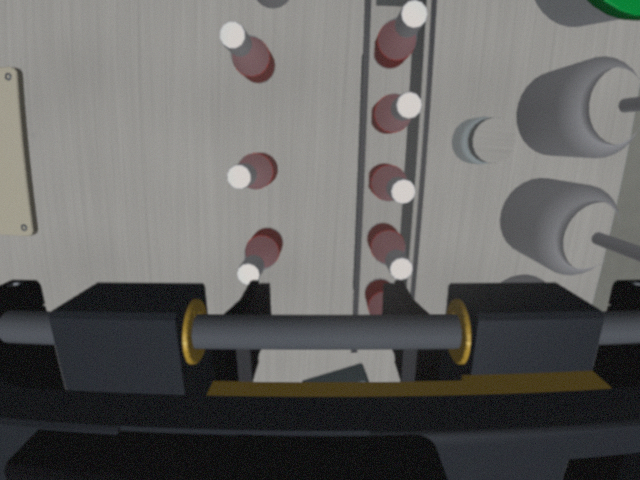

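apply_moves:
  increments: [0.6,0.0282,-0.0141,0.023,0,0,0,0.6,0.0282,-0.0141,0.023,0,0,0,0.6,0.0282,-0.0141,0.023,0,0,0,0.6,0.0282,-0.0141,0.023,0,0,0,0.6,0.0282,-0.0141,0.023,0,0,0,0.6,0.0282,-0.0141,0.023,0,0,0,0.6,0,0,0.02,0,0,0,0.6,0,0,0,0,0,0]

```text
time_s: 3.4
eef_pos: [0.438, 0.1169, 0.1827]
orientation: [-0.001, 0.688, 0.726, -0.002]
contact_force: [-0.6, -1.1, 0.1]
width: 0.6
```

```bash
cat > go.py <<'E'
import sys
from h import *
# usage: go.py x y z [theta_deg] -> tool-frame shift and turn
o=arm.get_obs(); M=q2R(o['orientation']); t=np.array([float(a) for a in sys.argv[1:4]])
print('pos',o['eef_pos'].round(4),'theta',np.degrees(np.arctan2(M[1,0],M[0,0])).round(2),'zaxis',M[:,2].round(3),'F',o['contact_force'].round(1),'w',round(float(o['width']),3),'q',o['qpos'].round(2),'t',o['time_s'])
print('tool shift',(M.T@(t-o['eef_pos'])).round(4))
E
python3 go.py .4392 .119 .106
```

```text
pos [0.438  0.1169 0.1827] theta 93.04 zaxis [-0.003 -0.001 -1.   ] F [-0.6 -1.1  0.1] w 0.6 q [ 0.48  0.03 -0.84  1.91  0.03  1.22 -0.32] t 3.4
tool shift [0.0022 0.0015 0.0766]
```

apply_moves:
  increments: [0.6,0.002,0.0015,0.026,0,0,0,0.6,0,0,0.026,0,0,0,0.6,0,0,0.025,0,0,0,0.6,0,0,0,0,0,0,0.1,0,0,0,0,0,0,0.1,0,0,0,0,0,0,0.1,0,0,0,0,0,0,0.1,0,0,0,0,0,0]
  newtons: 30

```text
time_s: 4.2
eef_pos: [0.4414, 0.1202, 0.1084]
orientation: [0.001, 0.688, 0.726, 0.0]
contact_force: [-0.7, 0.6, 0.2]
width: 0.319
```

```bash
python3 go.py .602 .109 .106; python3 - <<'E'
from h import *
f=cam('wrist'); save(f,'w2.png')
E
```

```text
pos [0.4414 0.1202 0.1084] theta 93.07 zaxis [ 0.002 -0.    -1.   ] F [-0.7  0.6  0.2] w 0.319 q [ 0.44  0.14 -0.84  1.99  0.12  1.06 -0.4 ] t 4.2
tool shift [-0.0198  0.1597  0.0027]
```

View pics/w2.png

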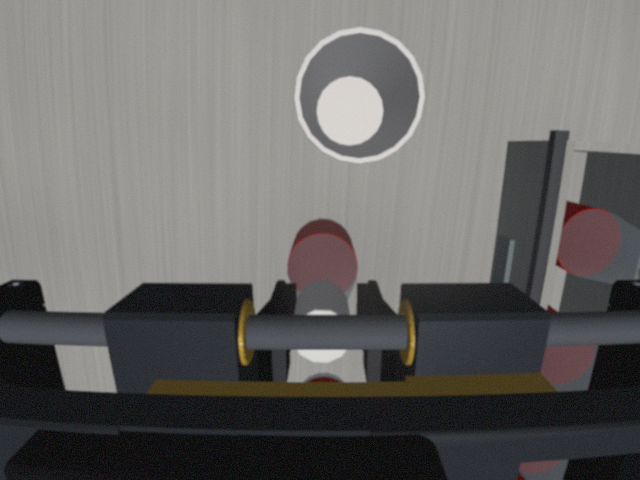

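apply_moves:
  increments: [0.1,0,0,0,0,0,0,0.1,0,0,0,0,0,0,0.1,0,0,-0.015,0,0,0,0.1,0,0,-0.03,0,0,0,0.1,0,0,-0.035,0,0,0,0.1,0,0,-0.035,0,0,0,0.1,0,0,-0.035,0,0,0,0.1,0,0,-0.02,0,0,0]

```text
time_s: 5.05
eef_pos: [0.4413, 0.1207, 0.2802]
orientation: [0.001, 0.688, 0.726, 0.001]
contact_force: [0.3, -0.5, -1.1]
width: 0.267
```

apply_moves:
  increments: [0.1,-0.003,0.025,0,0,0,0,0.1,-0.003,0.025,0,0,0,0,0.1,-0.003,0.025,0,0,0,0,0.1,-0.003,0.025,0,0,0,0,0.1,-0.003,0.025,0,0,0,0,0.1,-0.004,0.025,0,0,0,0,0.1,0,0.009,0,0,0,0,0.1,0,0,0,0,0,0]

```text
time_s: 5.85
eef_pos: [0.6009, 0.1101, 0.2767]
orientation: [-0.001, 0.688, 0.726, -0.0]
contact_force: [0.1, -1.0, -1.6]
width: 0.267
```

```bash
cat > chk.py <<'E'
from m import *
import sys
# bottle tilt/pos in gripper from scene+side depth around tcp
o=arm.get_obs(); e=o['eef_pos']
Q=[cloud(cam(n)).reshape(-1,3) for n in ['scene','side']]
for nm,A in zip(['scene','side','both'],Q+[np.vstack(Q)]):
    for r,lo,hi in [(.021,.012,.056)]:
        b=e[2]-.106
        try: print(nm,'body',circ(A,e[:2],r,b+lo,b+hi).round(4))
        except Exception as x: print(x)
print('tcp',e.round(4))
E
python3 chk.py; python3 go.py .602 .109 .111
```

```text
scene body [0.5994 0.1115]
side body [0.5982 0.1121]
both body [0.5989 0.1118]
tcp [0.6009 0.1101 0.2767]
pos [0.5998 0.1106 0.2775] theta 93.16 zaxis [-0.001  0.    -1.   ] F [-1.3  0.2 -1.4] w 0.269 q [ 0.35  0.38 -0.81  1.38  0.27  1.49 -0.39] t 5.95
tool shift [-0.0018  0.0022  0.1665]
```

apply_moves:
  increments: [0.1,-0.001,0.002,0.02,0,0,0,0.1,0,0,0.02,0,0,0,0.1,0,0,0.02,0,0,0,0.1,0,0,0.02,0,0,0,0.1,0,0,0.005,0,0,0,0.1,0,0,0.005,0,0,0,0.1,0,0,0.005,0,0,0,0.1,0,0,0.005,0,0,0]

```text
time_s: 6.75
eef_pos: [0.603, 0.1091, 0.1782]
orientation: [0.001, 0.688, 0.726, 0.0]
contact_force: [-1.5, -1.0, -1.3]
width: 0.266
```

apply_moves:
  increments: [0.1,0,0,0.005,0,0,0,0.1,0,0,0.005,0,0,0,0.1,0,0,0.005,0,0,0,0.1,0,0,0.005,0,0,0,0.1,0,0,0,0,0,0,0.1,0,0,0,0,0,0,0.1,0,0,0,0,0,0,0.1,0,0,0,0,0,0]

```text
time_s: 7.55
eef_pos: [0.6028, 0.1091, 0.1577]
orientation: [0.0, 0.688, 0.726, 0.0]
contact_force: [-0.1, 0.6, -1.2]
width: 0.271
```

```bash
cat > caps.py <<'E'
from m import *
# cap and shoulder centres of the row; tilt from offset between them
o=arm.get_obs(); print('tcp',o['eef_pos'].round(4),'F',o['contact_force'].round(1),'t',o['time_s'])
S=cloud(cam('scene')).reshape(-1,3);D=cloud(cam('side')).reshape(-1,3)
A=np.vstack([S,D]); im=A[(A[:,2]>.13)&(A[:,2]<.15)&(abs(A[:,0]-.605+.041*A[:,1])<.03)&(abs(A[:,1]+.01)<.21)]
h,e=np.histogram(im[:,1],np.arange(-.23,.215,.004))
hs=np.convolve(h,[1]*6,'same'); c=[]
for i in np.argsort(-hs):
    y=(e[i]+e[i+1])/2
    if hs[i]>60 and all(abs(y-k)>.03 for k in c): c.append(y)
for y in sorted(c):
    p=(.605-.041*y,y)
    a=circ(A,p,.012,.116,.142); q=A[(np.hypot(*(A[:,:2]-a).T)<.016)&(A[:,2]>.11)]
    print('cap',a.round(4),'ztop',np.percentile(q[:,2],97).round(4),'scene',circ(S,p,.012,.116,.142).round(4))
E
python3 caps.py
```

```text
tcp [0.6028 0.1091 0.1577] F [-0.1  0.6 -1.2] t 7.55
cap [ 0.6153 -0.1673] ztop 0.15 scene [ 0.6153 -0.1673]
cap [ 0.6112 -0.0877] ztop 0.1508 scene [ 0.6113 -0.0875]
cap [ 0.6047 -0.0095] ztop 0.1504 scene [ 0.6049 -0.0096]
cap [0.6046 0.0749] ztop 0.5668 scene [0.605  0.0754]
cap [0.6052 0.1106] ztop 0.5571 scene [0.6078 0.107 ]
cap [0.6003 0.1605] ztop 0.5572 scene [0.5981 0.168 ]
```

apply_moves:
  increments: [0.1,0,0,0.006,0,0,0,0.1,0,0,0.006,0,0,0,0.1,0,0,0.006,0,0,0,0.1,0,0,0.006,0,0,0,0.1,0,0,0.006,0,0,0,0.1,0,0,0.006,0,0,0,0.1,0,0,0.004,0,0,0,0.1,0,0,0.003,0,0,0]

```text
time_s: 8.45
eef_pos: [0.6025, 0.109, 0.114]
orientation: [-0.0, 0.688, 0.726, -0.0]
contact_force: [-0.4, -0.1, -0.1]
width: 0.266
```

```bash
python3 go.py .602 .109 .1125;python3 - <<'E'
from h import *
f=cam('side'); save(f,'s1.png',(250,170,400,320),4)
f=cam('scene'); 
E
```

```text
pos [0.6025 0.109  0.114 ] theta 93.09 zaxis [-0. -0. -1.] F [-0.4 -0.1 -0.1] w 0.266 q [ 0.33  0.5  -0.76  1.59  0.36  1.2  -0.45] t 8.45
tool shift [ 0.0001 -0.0005  0.0015]
```

View pics/s1.png

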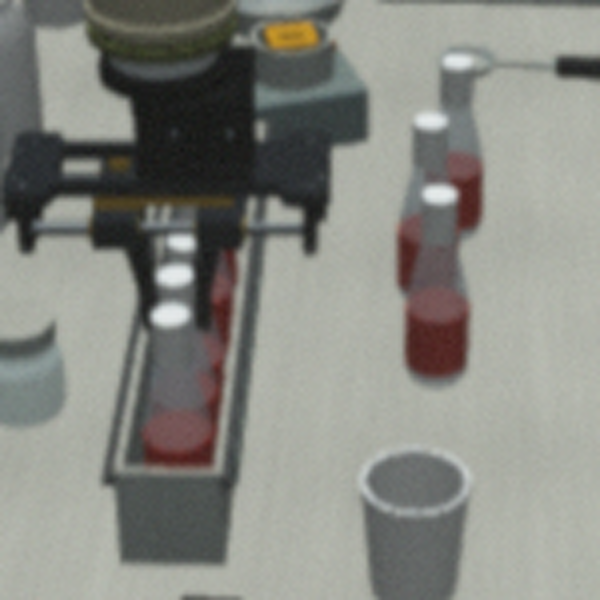

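apply_moves:
  increments: [0.1,0,0,0.0015,0,0,0,0.1,0,0,0,0,0,0,0.6,0,0,0,0,0,0,0.6,0,0,0,0,0,0,0.6,0,0,0,0,0,0,0.6,0,0,-0.02,0,0,0,0.6,0,0,-0.04,0,0,0,0.6,0,0,-0.04,0,0,0]

```text
time_s: 9.35
eef_pos: [0.6022, 0.1091, 0.2139]
orientation: [-0.0, 0.688, 0.726, -0.0]
contact_force: [0.5, 0.2, 0.2]
width: 0.592
```

apply_moves:
  increments: [0.6,-0.0294,-0.0226,0,0,0,0,0.6,-0.0294,-0.0226,0,0,0,0,0.6,-0.0294,-0.0226,0,0,0,0,0.6,-0.0294,-0.0226,0,0,0,0,0.6,-0.0294,-0.0226,0,0,0,0,0.6,-0.0294,-0.0226,0,0,0,0,0.6,-0.0294,-0.0226,0,0,0,0,0.6,0,0,0,0,0,0]

```text
time_s: 10.15
eef_pos: [0.4535, -0.1095, 0.2131]
orientation: [0.001, 0.69, 0.724, -0.001]
contact_force: [0.6, 0.5, -0.6]
width: 0.6
```

```bash
python3 go.py .4555 -.1045 .106; python3 caps.py
```

```text
pos [ 0.4535 -0.1095  0.2131] theta 92.71 zaxis [-0.001 -0.002 -1.   ] F [ 0.6  0.5 -0.6] w 0.6 q [ 0.85  0.03 -0.71  1.84  0.02  1.28  0.18] t 10.15
tool shift [0.0052 0.0023 0.1071]
tcp [ 0.4535 -0.1095  0.2131] F [ 0.6  0.5 -0.6] t 10.15
cap [ 0.6144 -0.1679] ztop 0.1498 scene [ 0.6148 -0.1675]
cap [ 0.6112 -0.0885] ztop 0.1497 scene [ 0.6114 -0.0876]
cap [ 0.605  -0.0108] ztop 0.1497 scene [ 0.6053 -0.0097]
cap [0.6024 0.0694] ztop 0.1497 scene [0.6028 0.0706]
cap [0.6016 0.1122] ztop 0.1504 scene [0.6026 0.1142]
cap [0.5993 0.151 ] ztop 0.1499 scene [0.5994 0.1505]
```

apply_moves:
  increments: [0.6,0.005,0.002,0.03,0,0,0,0.6,0,0,0.03,0,0,0,0.6,0,0,0.03,0,0,0,0.6,0,0,0.017,0,0,0,0.6,0,0,0,0,0,0,0.1,0,0,0,0,0,0,0.1,0,0,0,0,0,0,0.1,0,0,0,0,0,0]

```text
time_s: 11.05
eef_pos: [0.4584, -0.0998, 0.1072]
orientation: [0.001, 0.688, 0.726, 0.0]
contact_force: [-0.3, -0.8, -0.1]
width: 0.413
```

apply_moves:
  increments: [0.1,0,0,0,0,0,0,0.1,0,0,0,0,0,0,0.1,0,0,0,0,0,0,0.1,0,0,-0.03,0,0,0,0.1,0,0,-0.035,0,0,0,0.1,0,0,-0.035,0,0,0,0.1,0,0,-0.035,0,0,0,0.1,0,0,-0.035,0,0,0]

```text
time_s: 11.85
eef_pos: [0.4572, -0.0998, 0.2773]
orientation: [0.0, 0.688, 0.726, -0.0]
contact_force: [0.9, 0.4, -1.6]
width: 0.268
```

```bash
python3 go.py .611 -.1325 .276
```

```text
pos [ 0.4572 -0.0998  0.2773] theta 93.09 zaxis [-0. -0. -1.] F [ 0.9  0.4 -1.6] w 0.268 q [ 0.85 -0.01 -0.72  1.74 -0.01  1.41  0.19] t 11.85
tool shift [-0.041   0.1518  0.0013]
```

apply_moves:
  increments: [0.1,-0.006,0.025,0,0,0,0,0.1,-0.006,0.025,0,0,0,0,0.1,-0.006,0.025,0,0,0,0,0.1,-0.006,0.025,0,0,0,0,0.1,-0.006,0.025,0,0,0,0,0.1,-0.006,0.025,0,0,0,0,0.1,0,0.002,0,0,0,0,0.1,0,0,0,0,0,0]

```text
time_s: 12.65
eef_pos: [0.6113, -0.1273, 0.2751]
orientation: [-0.001, 0.688, 0.726, -0.0]
contact_force: [-0.9, 0.6, -1.9]
width: 0.265
```

```bash
python3 chk.py; python3 go.py .611 -.1325 .1125
```

```text
scene body [ 0.611  -0.1313]
side body [ 0.6092 -0.1315]
both body [ 0.6105 -0.1314]
tcp [ 0.6113 -0.1273  0.2751]
pos [ 0.6107 -0.1274  0.276 ] theta 93.11 zaxis [-0. -0. -1.] F [-1.3 -0.2 -1.2] w 0.265 q [ 0.67  0.39 -0.72  1.35  0.26  1.49  0.01] t 12.75
tool shift [-5.100e-03  1.000e-04  1.635e-01]
```

apply_moves:
  increments: [0.1,0,0,0.022,0,0,0,0.1,0,0,0.022,0,0,0,0.1,0,0,0.022,0,0,0,0.1,0,0,0.016,0,0,0,0.1,0,0,0.006,0,0,0,0.1,0,0,0.006,0,0,0,0.1,0,0,0.006,0,0,0,0.1,0,0,0.006,0,0,0]

```text
time_s: 13.55
eef_pos: [0.6117, -0.1275, 0.1704]
orientation: [0.001, 0.688, 0.726, 0.0]
contact_force: [0.8, 0.3, -1.4]
width: 0.263
```

apply_moves:
  increments: [0.1,0,0,0.007,0,0,0,0.1,0,0,0.007,0,0,0,0.1,0,0,0.007,0,0,0,0.1,0,0,0.007,0,0,0,0.1,0,0,0.007,0,0,0,0.1,0,0,0.007,0,0,0,0.1,0,0,0.007,0,0,0,0.1,0,0,0.005,0,0,0]

```text
time_s: 14.35
eef_pos: [0.6111, -0.1275, 0.1153]
orientation: [-0.0, 0.688, 0.726, -0.0]
contact_force: [0.9, 1.4, -0.3]
width: 0.269
```

```bash
python3 go.py .611 -.1273 .1125; python3 caps.py
```

```text
pos [ 0.6111 -0.1275  0.1153] theta 93.1 zaxis [-0.  0. -1.] F [ 0.9  1.4 -0.3] w 0.269 q [ 0.66  0.5  -0.69  1.56  0.33  1.2  -0.04] t 14.35
tool shift [ 0.0002 -0.0001  0.0028]
tcp [ 0.6111 -0.1275  0.1153] F [ 0.9  1.4 -0.3] t 14.35
cap [ 0.6154 -0.1739] ztop 0.5225 scene [ 0.6155 -0.1735]
cap [ 0.6081 -0.1152] ztop 0.5146 scene [ 0.6099 -0.12  ]
cap [ 0.6105 -0.089 ] ztop 0.5214 scene [ 0.6083 -0.08  ]
cap [ 0.6047 -0.0103] ztop 0.1506 scene [ 0.6052 -0.0095]
cap [0.6025 0.0694] ztop 0.15 scene [0.6029 0.0705]
cap [0.6017 0.1119] ztop 0.1504 scene [0.6028 0.1141]
cap [0.5993 0.1507] ztop 0.1497 scene [0.5993 0.1505]
```

apply_moves:
  increments: [0.1,0,0,0.002,0,0,0,0.1,0,0,0,0,0,0,0.6,0,0,0,0,0,0,0.6,0,0,0,0,0,0,0.6,0,0,0,0,0,0,0.6,0,0,-0.02,0,0,0,0.6,0,0,-0.04,0,0,0,0.6,0,0,-0.03,0,0,0]

```text
time_s: 15.25
eef_pos: [0.6115, -0.1277, 0.2062]
orientation: [0.001, 0.688, 0.726, 0.0]
contact_force: [1.1, -0.3, 0.9]
width: 0.592
```

apply_moves:
  increments: [0.6,0.0217,-0.0263,0,0,0,0,0.6,0.0217,-0.0263,0,0,0,0,0.6,0.0217,-0.0263,0,0,0,0,0.6,0.0217,-0.0263,0,0,0,0,0.6,0.0217,-0.0263,0,0,0,0,0.6,0.0217,-0.0263,0,0,0,0,0.6,0,0,0,0,0,0,0.6,0,0,0,0,0,0]

```text
time_s: 16.05
eef_pos: [0.4468, -0.0064, 0.2047]
orientation: [0.001, 0.688, 0.726, -0.0]
contact_force: [-0.1, -0.7, 0.4]
width: 0.599
```

```bash
python3 go.py .4463 -.0065 .106; python3 caps.py
```

```text
pos [ 0.4468 -0.0064  0.2047] theta 93.11 zaxis [ 0.002 -0.002 -1.   ] F [-0.1 -0.7  0.4] w 0.599 q [ 0.77 -0.02 -0.83  1.89 -0.01  1.26 -0.01] t 16.05
tool shift [ 0.0001 -0.0006  0.0987]
tcp [ 0.4468 -0.0064  0.2047] F [-0.1 -0.7  0.4] t 16.05
cap [ 0.6151 -0.1728] ztop 0.1503 scene [ 0.6152 -0.1726]
cap [ 0.6104 -0.1293] ztop 0.1502 scene [ 0.6105 -0.1288]
cap [ 0.6112 -0.0881] ztop 0.1495 scene [ 0.6117 -0.0876]
cap [ 0.6049 -0.0106] ztop 0.1498 scene [ 0.6054 -0.0098]
cap [0.6022 0.0695] ztop 0.1498 scene [0.6028 0.0706]
cap [0.6019 0.1123] ztop 0.1503 scene [0.603  0.1144]
cap [0.5997 0.1506] ztop 0.15 scene [0.5996 0.1501]
```

apply_moves:
  increments: [0.6,0,0,0.03,0,0,0,0.6,0,0,0.03,0,0,0,0.6,0,0,0.025,0,0,0,0.6,0,0,0.014,0,0,0,0.6,0,0,0,0,0,0,0.1,0,0,0,0,0,0,0.1,0,0,0,0,0,0,0.1,0,0,0,0,0,0]

```text
time_s: 16.95
eef_pos: [0.4474, -0.0063, 0.1061]
orientation: [0.001, 0.688, 0.726, 0.0]
contact_force: [0.2, -0.6, 0.4]
width: 0.415
```

apply_moves:
  increments: [0.1,0,0,0,0,0,0,0.1,0,0,0,0,0,0,0.1,0,0,0,0,0,0,0.1,0,0,-0.03,0,0,0,0.1,0,0,-0.035,0,0,0,0.1,0,0,-0.035,0,0,0,0.1,0,0,-0.035,0,0,0,0.1,0,0,-0.035,0,0,0]

```text
time_s: 17.75
eef_pos: [0.4462, -0.0061, 0.2762]
orientation: [-0.0, 0.688, 0.726, -0.0]
contact_force: [0.6, 0.4, -2.2]
width: 0.267
```

```bash
python3 go.py .604 .0315 .276
```

```text
pos [ 0.4462 -0.0061  0.2762] theta 93.11 zaxis [-0. -0. -1.] F [ 0.6  0.4 -2.2] w 0.267 q [ 0.79 -0.07 -0.82  1.78 -0.05  1.41  0.03] t 17.75
tool shift [0.0289 0.1596 0.0002]
```

apply_moves:
  increments: [0.1,0.0048,0.0265,0,0,0,0,0.1,0.0048,0.0265,0,0,0,0,0.1,0.0048,0.0265,0,0,0,0,0.1,0.0048,0.0265,0,0,0,0,0.1,0.0048,0.0265,0,0,0,0,0.1,0.0048,0.0265,0,0,0,0,0.1,0,0,0,0,0,0,0.1,0,0,0,0,0,0]

```text
time_s: 18.55
eef_pos: [0.6037, 0.0316, 0.2741]
orientation: [-0.001, 0.687, 0.726, -0.0]
contact_force: [-0.7, 0.4, -1.9]
width: 0.268
```

```bash
python3 chk.py; python3 go.py .604 .0315 .1125
```

```text
scene body [0.6042 0.0328]
side body [0.6026 0.032 ]
both body [0.6036 0.0323]
tcp [0.6037 0.0316 0.2741]
pos [0.6033 0.0311 0.2749] theta 93.1 zaxis [-0. -0. -1.] F [-0.1 -0.2 -1.7] w 0.266 q [ 0.53  0.39 -0.87  1.4   0.29  1.49 -0.27] t 18.65
tool shift [0.0004 0.0008 0.1624]
```

apply_moves:
  increments: [0.1,0,0,0.022,0,0,0,0.1,0,0,0.022,0,0,0,0.1,0,0,0.022,0,0,0,0.1,0,0,0.016,0,0,0,0.1,0,0,0.006,0,0,0,0.1,0,0,0.006,0,0,0,0.1,0,0,0.006,0,0,0,0.1,0,0,0.006,0,0,0]

```text
time_s: 19.45
eef_pos: [0.6046, 0.0308, 0.1697]
orientation: [0.001, 0.688, 0.726, 0.0]
contact_force: [-0.2, -2.3, 2.0]
width: 0.266
```

apply_moves:
  increments: [0.1,0,0,0.007,0,0,0,0.1,0,0,0.007,0,0,0,0.1,0,0,0.007,0,0,0,0.1,0,0,0.007,0,0,0,0.1,0,0,0.007,0,0,0,0.1,0,0,0.007,0,0,0,0.1,0,0,0.007,0,0,0,0.1,0,0,0.005,0,0,0]

```text
time_s: 20.25
eef_pos: [0.6036, 0.0313, 0.1142]
orientation: [-0.0, 0.688, 0.726, -0.0]
contact_force: [0.3, -2.6, -0.6]
width: 0.262
```

```bash
python3 go.py .604 .0315 .1125; python3 caps.py
```

```text
pos [0.6036 0.0313 0.1142] theta 93.1 zaxis [-0.001  0.    -1.   ] F [ 0.3 -2.6 -0.6] w 0.262 q [ 0.51  0.5  -0.83  1.61  0.39  1.2  -0.34] t 20.25
tool shift [0.0002 0.0004 0.0017]
tcp [0.6036 0.0313 0.1142] F [ 0.3 -2.6 -0.6] t 20.25
cap [ 0.6154 -0.1724] ztop 0.15 scene [ 0.6154 -0.1724]
cap [ 0.6102 -0.1291] ztop 0.1507 scene [ 0.6102 -0.1291]
cap [ 0.6115 -0.088 ] ztop 0.1494 scene [ 0.6118 -0.0875]
cap [ 0.605  -0.0134] ztop 0.5262 scene [ 0.6052 -0.0129]
cap [0.6042 0.0352] ztop 0.5144 scene [0.6183 0.0137]
cap [0.601  0.0731] ztop 0.5165 scene [0.6017 0.1148]
cap [0.6011 0.117 ] ztop 0.1506 scene [0.6052 0.1294]
cap [0.5996 0.1547] ztop 0.1499 scene [0.5994 0.1542]
```

apply_moves:
  increments: [0.1,0,0,0.0015,0,0,0,0.1,0,0,0,0,0,0,0.6,0,0,0,0,0,0,0.6,0,0,0,0,0,0,0.6,0,0,0,0,0,0,0.6,0,0,-0.02,0,0,0,0.6,0,0,-0.04,0,0,0,0.6,0,0,-0.03,0,0,0]

```text
time_s: 21.15
eef_pos: [0.6041, 0.0317, 0.2057]
orientation: [0.0, 0.688, 0.726, 0.001]
contact_force: [0.2, 0.9, 0.5]
width: 0.589
```

apply_moves:
  increments: [0.6,-0.0311,-0.0253,0,0,0,0,0.6,-0.0311,-0.0253,0,0,0,0,0.6,-0.0311,-0.0253,0,0,0,0,0.6,-0.0311,-0.0253,0,0,0,0,0.6,-0.0311,-0.0253,0,0,0,0,0.6,-0.0311,-0.0253,0,0,0,0,0.6,-0.0311,-0.0253,0,0,0,0,0.6,0,0,0,0,0,0]

```text
time_s: 21.95
eef_pos: [0.4359, -0.2006, 0.2037]
orientation: [0.0, 0.69, 0.723, -0.001]
contact_force: [0.4, -0.1, -0.4]
width: 0.6
```

apply_moves:
  increments: [0.6,0,0,0,0,0,0,0.6,0,0,0,0,0,0,0.6,0,0,0,0,0,0,0.6,0,0,0,0,0,0,0.6,0,0,0,0,0,0,0.6,0,0,0,0,0,0,0.6,0,0,0,0,0,0,0.6,0,0,0,0,0,0]

```text
time_s: 22.75
eef_pos: [0.4388, -0.1957, 0.2035]
orientation: [-0.0, 0.688, 0.726, -0.0]
contact_force: [-0.3, -0.1, 0.7]
width: 0.602
```

```bash
python3 go.py .4387 -.195 .106; python3 caps.py
```

```text
pos [ 0.4388 -0.1957  0.2035] theta 93.1 zaxis [-0.  0. -1.] F [-0.3 -0.1  0.7] w 0.602 q [ 1.09  0.08 -0.79  1.82  0.06  1.26  0.34] t 22.75
tool shift [ 0.0007 -0.0001  0.0975]
tcp [ 0.4388 -0.1957  0.2035] F [-0.3 -0.1  0.7] t 22.75
cap [ 0.615  -0.1725] ztop 0.1498 scene [ 0.6152 -0.1725]
cap [ 0.6105 -0.1295] ztop 0.151 scene [ 0.6106 -0.1286]
cap [ 0.6112 -0.0879] ztop 0.1492 scene [ 0.6116 -0.0872]
cap [ 0.6054 -0.0126] ztop 0.1496 scene [ 0.6056 -0.012 ]
cap [0.6041 0.0295] ztop 0.1502 scene [0.6044 0.0304]
cap [0.6024 0.0731] ztop 0.1501 scene [0.603  0.0747]
cap [0.6011 0.1155] ztop 0.1501 scene [0.6022 0.118 ]
cap [0.5993 0.1542] ztop 0.1495 scene [0.5993 0.1541]
```

apply_moves:
  increments: [0.6,0.0005,0,0.03,0,0,0,0.6,0,0,0.03,0,0,0,0.6,0,0,0.025,0,0,0,0.6,0,0,0.0125,0,0,0,0.6,0,0,0,0,0,0,0.1,0,0,0,0,0,0,0.1,0,0,0,0,0,0,0.1,0,0,0,0,0,0]

```text
time_s: 23.65
eef_pos: [0.4394, -0.1956, 0.1071]
orientation: [0.001, 0.688, 0.726, 0.0]
contact_force: [0.0, -0.5, -0.7]
width: 0.404
```

apply_moves:
  increments: [0.1,0,0,0,0,0,0,0.1,0,0,0,0,0,0,0.1,0,0,0,0,0,0,0.1,0,0,-0.03,0,0,0,0.1,0,0,-0.035,0,0,0,0.1,0,0,-0.035,0,0,0,0.1,0,0,-0.035,0,0,0,0.1,0,0,-0.035,0,0,0]

```text
time_s: 24.45
eef_pos: [0.4384, -0.195, 0.2773]
orientation: [-0.0, 0.688, 0.726, -0.0]
contact_force: [0.8, -0.9, -1.1]
width: 0.27
```

```bash
python3 go.py .6075 -.051 .276
```

```text
pos [ 0.4384 -0.195   0.2773] theta 93.1 zaxis [-0. -0. -1.] F [ 0.8 -0.9 -1.1] w 0.27 q [ 1.11  0.03 -0.79  1.71  0.02  1.41  0.37] t 24.45
tool shift [0.1347 0.1767 0.0013]
```

apply_moves:
  increments: [0.1,0.0192,0.0252,0,0,0,0,0.1,0.0192,0.0252,0,0,0,0,0.1,0.0192,0.0252,0,0,0,0,0.1,0.0192,0.0252,0,0,0,0,0.1,0.0192,0.0252,0,0,0,0,0.1,0.0192,0.0252,0,0,0,0,0.1,0.0192,0.0252,0,0,0,0,0.1,0,0,0,0,0,0]

```text
time_s: 25.25
eef_pos: [0.609, -0.0474, 0.2749]
orientation: [-0.001, 0.686, 0.728, 0.001]
contact_force: [-0.7, -0.1, -1.7]
width: 0.264
```

apply_moves:
  increments: [0.1,0,0,0,0,0,0,0.1,0,0,0,0,0,0,0.1,0,0,0,0,0,0,0.1,0,0,0,0,0,0,0.1,0,0,0,0,0,0,0.1,0,0,0,0,0,0,0.1,0,0,0,0,0,0,0.1,0,0,0,0,0,0]

```text
time_s: 26.05
eef_pos: [0.6076, -0.0516, 0.2761]
orientation: [0.0, 0.688, 0.726, -0.0]
contact_force: [1.0, -0.6, -1.4]
width: 0.268
```

```bash
python3 chk.py; python3 go.py .6075 -.051 .1125
```

```text
scene body [ 0.6087 -0.0504]
side body [ 0.6073 -0.0505]
both body [ 0.6083 -0.0505]
tcp [ 0.6076 -0.0516  0.2761]
pos [ 0.6077 -0.0515  0.2761] theta 93.1 zaxis [ 0. -0. -1.] F [ 0.6 -0.1 -1.3] w 0.267 q [ 0.67  0.4  -0.88  1.38  0.31  1.5  -0.15] t 26.15
tool shift [ 5.000e-04 -1.000e-04  1.636e-01]
```

apply_moves:
  increments: [0.1,0,0,0.022,0,0,0,0.1,0,0,0.022,0,0,0,0.1,0,0,0.022,0,0,0,0.1,0,0,0.016,0,0,0,0.1,0,0,0.006,0,0,0,0.1,0,0,0.006,0,0,0,0.1,0,0,0.006,0,0,0,0.1,0,0,0.006,0,0,0]

```text
time_s: 26.95
eef_pos: [0.6088, -0.0516, 0.1714]
orientation: [0.001, 0.688, 0.726, 0.001]
contact_force: [-0.1, -0.8, 6.8]
width: 0.263
```

apply_moves:
  increments: [0.1,0,0,0.007,0,0,0,0.1,0,0,0.007,0,0,0,0.1,0,0,0.007,0,0,0,0.1,0,0,0.007,0,0,0,0.1,0,0,0.007,0,0,0,0.1,0,0,0.007,0,0,0,0.1,0,0,0.007,0,0,0,0.1,0,0,0.006,0,0,0]

```text
time_s: 27.75
eef_pos: [0.6079, -0.0522, 0.1149]
orientation: [0.001, 0.688, 0.726, -0.0]
contact_force: [0.0, -2.6, 4.4]
width: 0.267
```

```bash
python3 go.py .6075 -.051 .1125; python3 caps.py
```

```text
pos [ 0.6079 -0.0522  0.1149] theta 93.06 zaxis [ 0.001 -0.001 -1.   ] F [ 0.  -2.6  4.4] w 0.267 q [ 0.65  0.52 -0.84  1.6   0.4   1.21 -0.21] t 27.75
tool shift [ 0.0013 -0.0004  0.0024]
tcp [ 0.6079 -0.0522  0.1149] F [ 0.  -2.6  4.4] t 27.75
cap [ 0.617  -0.1924] ztop 0.1515 scene [ 0.617  -0.1924]
cap [ 0.613  -0.1494] ztop 0.1509 scene [ 0.6132 -0.1489]
cap [ 0.6102 -0.0952] ztop 0.5246 scene [ 0.6101 -0.0946]
cap [ 0.6063 -0.0435] ztop 0.5144 scene [ 0.6116 -0.0753]
cap [0.604  0.0103] ztop 0.5146 scene [0.6054 0.0336]
cap [0.6043 0.0344] ztop 0.1498 scene [0.6053 0.0376]
cap [0.6016 0.075 ] ztop 0.1499 scene [0.6018 0.0757]
cap [0.601  0.1162] ztop 0.1506 scene [0.6021 0.1182]
cap [0.5997 0.1558] ztop 0.1495 scene [0.5997 0.1558]
```

```bash
python3 - <<'E'
from h import *
f=load('scene'); a=f['frame'][190:310,225:425,::-1]
cv2.imwrite('pics/r1.png',cv2.resize(a,None,fx=4,fy=4,interpolation=2))
E
```

```text
(no output)
```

View pics/r1.png

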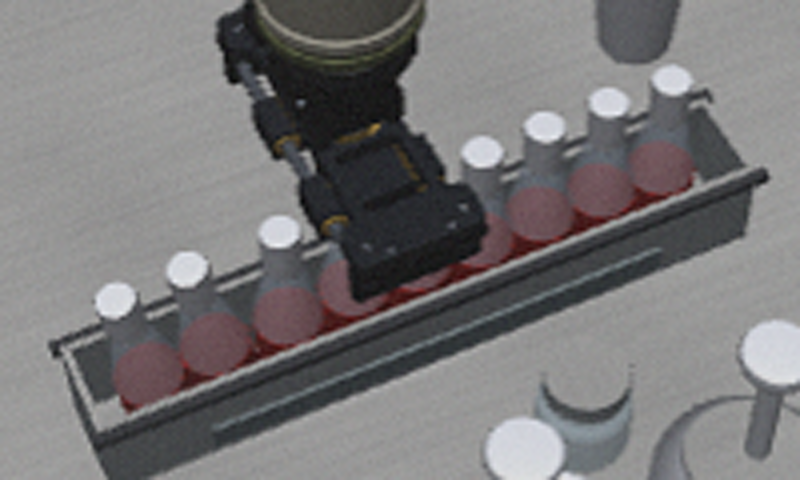

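apply_moves:
  increments: [0.1,0,0,0.002,0,0,0,0.1,0,0,0,0,0,0,0.1,0,0,0,0,0,0,0.1,0,0,0,0,0,0,0.1,0,0,0,0,0,0,0.1,0,0,0,0,0,0,0.1,0,0,0,0,0,0,0.1,0,0,0,0,0,0]

```text
time_s: 28.65
eef_pos: [0.6076, -0.0516, 0.113]
orientation: [-0.0, 0.688, 0.726, -0.0]
contact_force: [-0.2, -3.4, -2.0]
width: 0.267
```

```bash
python3 go.py .6075 -.051 .1125; python3 caps.py | head -3; python3 - <<'E'
from m import *
S=cloud(load('scene')).reshape(-1,3)
for nm,y0,r in(('s0',-.185,.021),('b1',-.14,.021),('s1',-.095,.021)):
    for lo,hi,rr in((.030,.062,.021),(.116,.142,.012)):
        for d in (0,):
            print(nm,lo,circ(S,(.612,y0+(-.005 if lo>.1 else 0)),rr,lo,hi).round(4))
E
```

```text
pos [ 0.6076 -0.0516  0.113 ] theta 93.09 zaxis [-0. -0. -1.] F [-0.2 -3.4 -2. ] w 0.267 q [ 0.65  0.52 -0.84  1.6   0.4   1.21 -0.22] t 28.65
tool shift [ 0.0006 -0.      0.0005]
tcp [ 0.6076 -0.0516  0.113 ] F [-0.2 -3.4 -2. ] t 28.65
cap [ 0.6171 -0.1925] ztop 0.1511 scene [ 0.6171 -0.1925]
cap [ 0.613  -0.1498] ztop 0.1514 scene [ 0.6131 -0.1493]
s0 0.03 [ 0.6226 -0.184 ]
s0 0.116 [ 0.6171 -0.1924]
b1 0.03 [ 0.6229 -0.1379]
b1 0.116 [ 0.6131 -0.1493]
s1 0.03 [ 0.6223 -0.0949]
s1 0.116 [ 0.61   -0.0946]
```

apply_moves:
  increments: [0.6,0,0,0,0,0,0,0.6,0,0,0,0,0,0,0.6,0,0,0,0,0,0,0.6,0,0,0,0,0,0,0.6,0,0,-0.01,0,0,0,0.6,0,0,-0.03,0,0,0,0.6,0,0,-0.04,0,0,0,0.6,0,0,-0.04,0,0,0]

```text
time_s: 29.55
eef_pos: [0.6074, -0.0512, 0.2351]
orientation: [-0.0, 0.688, 0.726, 0.0]
contact_force: [0.7, 0.8, -0.2]
width: 0.597
```

```bash
cat > tilt.py <<'E'
from m import *
# row bottles: fit axis line of each bottle to the scene+side clouds (radius profile of the bottle, foot at z=.005)
from scipy.optimize import least_squares
import sys
S=cloud(cam('scene')).reshape(-1,3);D=cloud(cam('side')).reshape(-1,3)
A=np.vstack([S,D]); ys=[float(a) for a in sys.argv[1:]]
prof=lambda h: np.interp(h,[0,.006,.062,.108,.1081,.142],[.017,.021,.021,.011,.012,.012])
for y in ys:
    p0=np.array([.6056-.041*y,y,0,0])
    def d(p,Q):
        h=Q[:,2]-.005; a=p[:2]+np.outer((h-.1),p[2:]); return np.hypot(*(Q[:,:2]-a).T)-prof(h)
    p=p0
    for it in range(6):
        Q=A[(A[:,2]>.075)&(A[:,2]<.142)&(abs(d(p,A))<(.02 if it<2 else .006))&(abs(A[:,1]-p[1])<.03)]
        p=least_squares(d,p,args=(Q,),loss='soft_l1',f_scale=.002).x
    print('y@.105 %.4f x %.4f  tilt deg x %.1f y %.1f n %d'%(p[1],p[0],*np.degrees(p[2:]),len(Q)))
E
python3 tilt.py -.190 -.145 -.095 -.05 -.01 .034 .075 .116 .156; python3 go.py .613 -.2 .15
```

```text
y@.105 -0.1892 x 0.6163  tilt deg x -0.0 y -7.4 n 313
y@.105 -0.1459 x 0.6123  tilt deg x -0.7 y -7.2 n 339
y@.105 -0.0945 x 0.6100  tilt deg x -0.6 y -0.7 n 326
y@.105 -0.0526 x 0.6081  tilt deg x -1.0 y -0.7 n 321
y@.105 -0.0110 x 0.6047  tilt deg x -0.6 y -0.8 n 342
y@.105 0.0309 x 0.6047  tilt deg x -0.6 y -0.7 n 330
y@.105 0.0734 x 0.6024  tilt deg x -0.9 y -0.5 n 345
y@.105 0.1154 x 0.6007  tilt deg x -1.1 y -1.3 n 347
y@.105 0.1558 x 0.5997  tilt deg x -0.4 y 0.6 n 546
pos [ 0.6101 -0.0506  0.2397] theta 93.11 zaxis [ 0.009 -0.    -1.   ] F [ 0.9  0.3 -0.2] w 0.599 q [ 0.67  0.42 -0.88  1.44  0.32  1.42 -0.16] t 29.65
tool shift [-0.1493 -0.006   0.0898]
```

apply_moves:
  increments: [0,-0.0289,-0.0005,0,0,0,0,0,-0.0289,-0.0005,0,0,0,0,0,-0.0289,-0.0005,0,0,0,0,0,-0.0289,-0.0005,0,0,0,0,0,-0.0289,-0.0005,0,0,0,0,0,-0.0289,-0.0005,0,0,0,0,0,0,0,0,0,0,0,0,0,0,0,0,0,0]
  newtons: 20

```text
time_s: 30.45
eef_pos: [0.6139, -0.2251, 0.2331]
orientation: [-0.0, 0.688, 0.726, 0.0]
contact_force: [0.1, -0.5, 0.3]
width: 0.022
```

apply_moves:
  increments: [0,0,0,0,0,0,0,0,0,0,0,0,0,0,0,0,0,0,0,0,0,0,0,0,0,0,0,0,0,0,0,0,0,0,0,0,0,0,0,0,0,0,0,0,0,0,0,0,0,0,0,0,0,0,0,0]

```text
time_s: 31.25
eef_pos: [0.614, -0.2249, 0.233]
orientation: [0.0, 0.688, 0.726, -0.0]
contact_force: [0.7, -0.1, -0.6]
width: 0.009
```

```bash
python3 tilt.py -.190 -.145; python3 go.py .614 -.224 .125
```

```text
y@.105 -0.1889 x 0.6163  tilt deg x -0.2 y -7.3 n 313
y@.105 -0.1457 x 0.6124  tilt deg x -0.2 y -7.5 n 335
pos [ 0.614  -0.2248  0.2331] theta 93.09 zaxis [ 0. -0. -1.] F [-1.3 -0.1  0.4] w 0.003 q [ 0.84  0.51 -0.81  1.33  0.36  1.45  0.11] t 31.35
tool shift [8.000e-04 1.000e-04 1.081e-01]
```

apply_moves:
  increments: [0,0,0,0.03,0,0,0,0,0,0,0.03,0,0,0,0,0,0,0.03,0,0,0,0,0,0,0.016,0,0,0,0,0,0,0,0,0,0,0,0.005,0,0,0,0,0,0,0.005,0,0,0,0,0,0,0.004,0,0,0,0,0]

```text
time_s: 32.15
eef_pos: [0.6141, -0.2101, 0.1287]
orientation: [0.001, 0.688, 0.726, 0.001]
contact_force: [0.6, 0.5, -0.2]
width: 0.002
```

apply_moves:
  increments: [0,0.002,0,0,0,0,0,0,0.002,0,0,0,0,0,0,0.002,0,0,0,0,0,0,0.002,0,0,0,0,0,0,0,0,0,0,0,0,0,0,0,0,0,0,0,0,0,0,0,0,0,0,0,0,0,0,0,0,0]

```text
time_s: 32.95
eef_pos: [0.6128, -0.2029, 0.127]
orientation: [-0.0, 0.688, 0.726, 0.0]
contact_force: [0.1, 0.3, 0.1]
width: 0.007
```

```bash
python3 tilt.py -.186 -.143 -.095 -.05 ; python3 go.py .614 -.200 .125
```

```text
y@.105 -0.1791 x 0.6145  tilt deg x -2.5 y -3.7 n 102
y@.105 -0.1360 x 0.6111  tilt deg x -0.7 y -0.6 n 231
y@.105 -0.0946 x 0.6101  tilt deg x -0.6 y -0.8 n 331
y@.105 -0.0525 x 0.6080  tilt deg x -0.3 y -0.6 n 325
pos [ 0.6128 -0.203   0.127 ] theta 93.09 zaxis [-0. -0. -1.] F [-0.5  0.2 -0.5] w 0.003 q [ 0.82  0.56 -0.79  1.49  0.41  1.26  0.04] t 33.05
tool shift [0.0029 0.0013 0.002 ]
```

apply_moves:
  increments: [0,-0.005,0,0,0,0,0,0,-0.005,0,0,0,0,0,0,-0.005,0,0,0,0,0,0,0,0,-0.03,0,0,0,0,0,0,-0.04,0,0,0,0,0,0,-0.04,0,0,0,0,0,0,-0.04,0,0,0,0,0,0,-0.04,0,0,0]

```text
time_s: 33.85
eef_pos: [0.6133, -0.2183, 0.3189]
orientation: [0.0, 0.688, 0.726, 0.0]
contact_force: [0.6, -0.2, -0.6]
width: -0.0
```

```bash
python3 tilt.py -.179 -.136 -.095 -.05 -.01 .034 .075 .116 .156
python3 - <<'E'
from m import *
f=load('scene'); P=cloud(f)
# holder
for n in ['scene','side']:
    f=load(n);Q=cloud(f);A=Q.reshape(-1,3)
    ok=(abs(A[:,0]-.556)<.08)&(abs(A[:,1]-.357)<.08)
    k=A[ok&(A[:,2]>.062)&(A[:,2]<.11)]; b=A[ok&(A[:,2]>.006)&(A[:,2]<.016)]; t=A[ok&(A[:,2]>.02)&(A[:,2]<.045)]
    print(n,'key',cv2.minAreaRect((k[:,:2]*1000).astype(np.float32)),'zmax',np.percentile(k[:,2],98)); print(' foot',cv2.minAreaRect((b[:,:2]*1000).astype(np.float32)),b.mean(0).round(4))
    print(' tube',circ(A,(.556,.357),.017,.02,.045).round(4))
f=load('scene');b=cv2.resize(f['frame'][165:230,410:485,::-1],None,fx=5.3,fy=5.3,interpolation=2)
g=load('side');a=cv2.resize(g['frame'][310:375,270:345,::-1],None,fx=5.3,fy=5.3,interpolation=2)
cv2.imwrite('pics/k1.png',np.hstack([a,b]))
E
python3 go.py .5 .3 .3
```

```text
y@.105 -0.1783 x 0.6154  tilt deg x -0.3 y 0.1 n 305
y@.105 -0.1362 x 0.6113  tilt deg x 0.0 y -0.4 n 327
y@.105 -0.0945 x 0.6102  tilt deg x -0.8 y -0.7 n 330
y@.105 -0.0528 x 0.6081  tilt deg x -0.2 y -1.5 n 327
y@.105 -0.0108 x 0.6047  tilt deg x -0.3 y -0.6 n 344
y@.105 0.0311 x 0.6046  tilt deg x -0.8 y -0.4 n 330
y@.105 0.0736 x 0.6023  tilt deg x -0.7 y -0.6 n 345
y@.105 0.1154 x 0.6007  tilt deg x -0.8 y -1.2 n 355
y@.105 0.1557 x 0.5997  tilt deg x -0.2 y 0.0 n 561
scene key ((556.699951171875, 355.3307800292969), (33.60396957397461, 14.712268829345703), 0.3381970524787903) zmax 0.10697808598799949
 foot ((559.805908203125, 354.08624267578125), (147.88194274902344, 152.43301391601562), 1.5443131923675537) [0.5628 0.3491 0.0118]
 tube [0.5543 0.3584]
side key ((554.209228515625, 357.6116638183594), (19.09290313720703, 34.39665603637695), 88.49754333496094) zmax 0.10476472282274502
 foot ((559.9573974609375, 339.22589111328125), (117.94587707519531, 111.59156036376953), 76.57847595214844) [0.5522 0.3674 0.0121]
 tube [0.5542 0.3562]
pos [ 0.6153 -0.2181  0.3232] theta 93.06 zaxis [ 0.008 -0.002 -1.   ] F [-0.   0.7 -1.1] w 0.004 q [ 0.81  0.47 -0.82  1.18  0.34  1.61  0.12] t 33.95
tool shift [ 0.5236 -0.0876  0.0211]
```

View pics/k1.png

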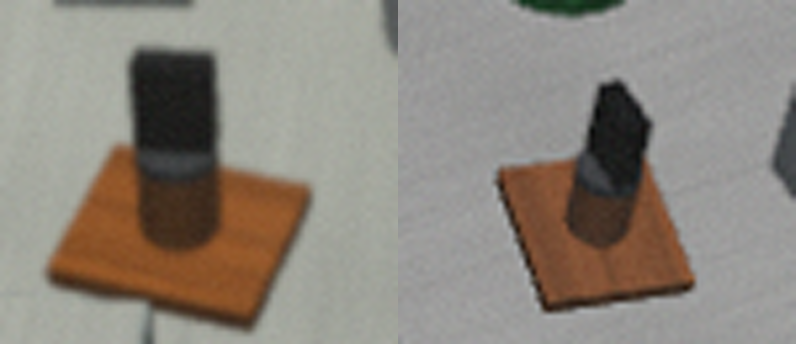

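apply_moves:
  increments: [0.6,-0.033,-0.0085,0,0,0,0,0.6,-0.033,-0.0085,0,0,0,0,0.6,-0.033,-0.0085,0,0,0,0,0.6,-0.033,-0.0085,0,0,0,0,0.6,-0.033,-0.0085,0,0,0,0,0.6,-0.033,-0.0085,0,0,0,0,0.6,0,0,0,0,0,0,0.6,0,0,0,0,0,0]

```text
time_s: 34.75
eef_pos: [0.5729, -0.4192, 0.3162]
orientation: [-0.001, 0.688, 0.725, 0.0]
contact_force: [0.1, 0.1, -0.7]
width: 0.582
```

```bash
python3 - <<'E'
from m import *
o=arm.get_obs();print(o['eef_pos'].round(4),o['orientation'].round(3))
f=cam('wrist'); c=proj(f,[[.574,-.347,.084]])[0]; print(c, f['xyz'])
x,y=c.astype(int); x0,y0=max(0,x-60),max(0,y-60)
save(f,'sw.png',(x0,y0,x0+120,y0+120),5); print(x0,y0)
E
```

```text
[ 0.5729 -0.4192  0.3162] [-0.001  0.688  0.725  0.   ]
[331.14228885 145.00863383] [ 0.5691408  -0.34911924  0.47844998]
271 85
```

View pics/sw.png

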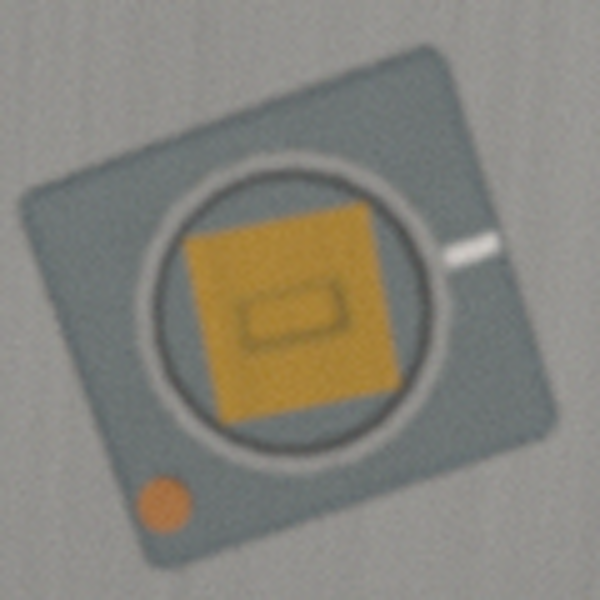

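```bash
cat >> h.py <<'E'
def ray(f,uv,z):
    fl=240/np.tan(np.radians(float(f['vertical_fov']))/2)
    d=(np.atleast_2d(uv)-[float(f['cx']),float(f['cy'])])/fl; k=float(f['k1']); s=d.copy()
    for _ in range(20): s=d/(1+k*(s**2).sum(1,keepdims=True))
    w=np.c_[s,np.ones(len(s))]@q2R(f['attitude']).T
    return f['xyz']+w*((z-f['xyz'][2])/w[:,2])[:,None]
E
python3 - <<'E'
from m import *
f=load('wrist')
def W(p,z): return ray(f,np.array(p,float)/5+[271,85]-0.4,z)[:,:2]
sq=W([(185,238),(368,203),(402,385),(220,425)],.084); sl=W([(235,303),(338,277),(352,325),(243,352)],.084)
bx=W([(20,195),(432,45),(560,425),(160,570)],.08)
for n,q in(('sq',sq),('slot',sl),('box',bx)):
    a=np.degrees(np.arctan2(*(q[1]-q[0])[::-1])),np.degrees(np.arctan2(*(q[2]-q[3])[::-1])),np.degrees(np.arctan2(*(q[3]-q[0])[::-1]))+90
    print(n,q.mean(0).round(4),np.round(a,1),np.linalg.norm(q[1]-q[0]).round(4),np.linalg.norm(q[3]-q[0]).round(4))
P=cloud(f).reshape(-1,3)
q=P[(abs(P[:,2]-.084)<.012)&(np.hypot(P[:,0]-.572,P[:,1]+.347)<.05)]; print(np.median(q[:,2]),len(q))
# collar ring: points above box top
r=q[q[:,2]>.079]; print('ring bbox centre',((r.min(0)+r.max(0))/2).round(4),(r.max(0)-r.min(0)).round(4))
im=f['frame'].astype(int)[85:205,271:391]; y=(im[...,0]-im[...,2]>70)&(im[...,0]>140)
v,u=np.nonzero(y); k=(np.hypot(u-59,v-63)<30); c,l,s,ce=cv2.connectedComponentsWithStats(y.astype(np.uint8)); i=1+s[1:,4].argmax()
hull=cv2.minAreaRect(np.argwhere(l==i)[:,::-1].astype(np.float32)); bp=cv2.boxPoints(hull)
w=ray(f,bp+[271,85],.084)[:,:2]; print('barrel rect centre',w.mean(0).round(4),'edge angles',np.degrees(np.arctan2((w[1]-w[0])[1],(w[1]-w[0])[0])).round(1), np.linalg.norm(w[1]-w[0]))
g=cv2.cvtColor(f['frame'][85:205,271:391],cv2.COLOR_RGB2GRAY)
E
```

```text
sq [ 0.5723 -0.3494] [13.5 15.3 13.3] 0.0378 0.0383
slot [ 0.5719 -0.3496] [16.8 16.7 12.2] 0.0217 0.01
box [ 0.5721 -0.3492] [22.2 23.  22.7] 0.0889 0.0821
0.08382422389763722 2097
ring bbox centre [ 0.5721 -0.3497  0.0828] [0.0645 0.065  0.0074]
barrel rect centre [ 0.5721 -0.3495] edge angles 14.0 0.03681958593246842
```

apply_moves:
  increments: [0.6,0.0444,0.0014,0,0,0,0,0.6,0.0444,0.0014,0,0,0,0,0.6,0.0444,0.0014,0,0,0,0,0.6,0.0444,0.0014,0,0,0,0,0.6,0.0444,0.0014,0,0,0,0,0.6,0.0444,0.0014,0,0,0,0,0.6,0.0444,0.0014,0,0,0,0,0.6,0.0444,0.0014,0,0,0,0]

```text
time_s: 35.6
eef_pos: [0.5647, -0.0597, 0.3172]
orientation: [0.0, 0.687, 0.727, -0.0]
contact_force: [0.7, 0.8, 0.2]
width: 0.597
```

apply_moves:
  increments: [0.6,0.0444,0.0014,0,0,0,0,0.6,0.0444,0.0014,0,0,0,0,0.6,0.0444,0.0014,0,0,0,0,0.6,0.0444,0.0014,0,0,0,0,0.6,0.0444,0.0014,0,0,0,0,0.6,0.0444,0.0014,0,0,0,0,0.6,0.0444,0.0014,0,0,0,0,0.6,0.0444,0.0014,0,0,0,0]

```text
time_s: 36.4
eef_pos: [0.5561, 0.2951, 0.3173]
orientation: [0.0, 0.687, 0.727, 0.0]
contact_force: [0.4, -0.5, -0.1]
width: 0.597
```

apply_moves:
  increments: [0.6,0,0,0,0,0,-0.14,0.6,0,0,0,0,0,-0.14,0.6,0,0,0,0,0,-0.14,0.6,0,0,0,0,0,-0.14,0.6,0,0,0,0,0,-0.14,0.6,0,0,0,0,0,-0.14,0.6,0,0,0,0,0,-0.14,0.6,0,0,0,0,0,-0.14]

```text
time_s: 37.2
eef_pos: [0.5562, 0.2935, 0.3173]
orientation: [0.0, 0.193, 0.981, -0.0]
contact_force: [1.5, 0.3, -0.5]
width: 0.606
```

```bash
python3 go.py .5555 .357 .2; cat > key.py <<'E'
from m import *
# key + holder from scene, side, wrist depth; near given centre
import sys
c=np.array([float(a) for a in sys.argv[1:3]]); cams=sys.argv[3:] or ['scene','side','wrist']
for n in cams:
    A=cloud(cam(n)).reshape(-1,3); ok=np.hypot(A[:,0]-c[0],A[:,1]-c[1])<.05
    k=A[ok&(A[:,2]>.062)&(A[:,2]<.108)]
    t=A[ok&(A[:,2]>.096)&(A[:,2]<.108)]
    if len(t)>5: r=cv2.minAreaRect((t[:,:2]*1000).astype(np.float32)); print(n,'keytop',np.round(r[0],1),np.round(r[1],1),round(r[2],1),'med',np.median(t,0).round(4))
    try: print('   tube',circ(A,c,.017,.018,.044).round(4))
    except Exception as e: print('no tube')
E
python3 key.py .5555 .357
```

```text
pos [0.5562 0.2935 0.3173] theta 157.73 zaxis [ 0.001 -0.    -1.   ] F [ 1.5  0.3 -0.5] w 0.606 q [ 0.21  0.56 -1.2   1.25  0.52  1.66  0.3 ] t 37.2
tool shift [0.0248 0.0585 0.1173]
scene keytop [554.7 353.7] [32.8 14.1] 5.2 med [0.5577 0.3546 0.1029]
   tube [0.5549 0.3585]
side keytop [554.1 357.7] [18.8 34.2] 78.7 med [0.5532 0.3604 0.1019]
   tube [0.554  0.3563]
wrist keytop [554.4 355.8] [13.3 34.5] 88.8 med [0.5535 0.3555 0.1015]
   tube [0.5549 0.3565]
```

apply_moves:
  increments: [0.6,0,0,0,0,0,-0.13,0.6,0,0,0,0,0,-0.13,0.6,0,0,0,0,0,-0.129,0.6,0.0004,0.0155,0.03,0,0,0,0.6,0.0004,0.0155,0.03,0,0,0,0.6,0.0005,0.0155,0.03,0,0,0,0.6,0.0005,0.0155,0.03,0,0,0,0.6,0,0,0,0,0,0]

```text
time_s: 38.15
eef_pos: [0.5535, 0.3553, 0.1931]
orientation: [-0.002, 0.004, 1.0, -0.001]
contact_force: [-0.8, 0.1, 0.5]
width: 0.604
```

apply_moves:
  increments: [0.6,0,0,0,0,0,0,0.6,0,0,0,0,0,0,0.6,0,0,0,0,0,0,0.6,0,0,0,0,0,0,0.6,0,0,0,0,0,0,0.6,0,0,0,0,0,0,0.6,0,0,0,0,0,0,0.6,0,0,0,0,0,0]

```text
time_s: 38.95
eef_pos: [0.5561, 0.3542, 0.197]
orientation: [-0.0, 0.004, 1.0, -0.0]
contact_force: [-0.3, 0.5, 0.1]
width: 0.598
```

```bash
python3 go.py .5544 .3558 .063; python3 key.py .5555 .357 wrist
```

```text
pos [0.5561 0.3542 0.197 ] theta 179.55 zaxis [-0. -0. -1.] F [-0.3  0.5  0.1] w 0.598 q [ 0.11  0.71 -1.19  1.35  0.66  1.5   0.53] t 38.95
tool shift [0.0017 0.0016 0.134 ]
wrist keytop [554.  356.3] [13.8 33.3] 89.4 med [0.553  0.356  0.1017]
   tube [0.5549 0.3562]
```

apply_moves:
  increments: [0.4,0.0017,0.0018,0.03,0,0,0,0.4,0,0,0.03,0,0,0,0.4,0,0,0.03,0,0,0,0.4,0,0,0.024,0,0,0,0.4,0,0,0.012,0,0,0,0.4,0,0,0.008,0,0,0,0.4,0,0,0,0,0,0,0.4,0,0,0,0,0,0]

```text
time_s: 39.8
eef_pos: [0.5548, 0.3566, 0.0642]
orientation: [0.001, 0.004, 1.0, 0.0]
contact_force: [0.6, 0.1, 0.3]
width: 0.4
```

apply_moves:
  increments: [0,0,0,0,0,0,0,0,0,0,0,0,0,0,0,0,0,0,0,0,0,0,0,0,0,0,0,0,0,0,0,0,0,0,0,0,0,0,0,0,0,0,0,0,0,0,0,0,0,0,0,0,0,0,0,0]
  newtons: 30

```text
time_s: 40.6
eef_pos: [0.5546, 0.3562, 0.0633]
orientation: [0.0, 0.004, 1.0, 0.0]
contact_force: [-0.2, 0.0, 5.0]
width: 0.152
```

```bash
python3 go.py .5544 .3558 .15; python3 key.py .5555 .357 scene side
```

```text
pos [0.5546 0.3562 0.0633] theta 179.55 zaxis [ 0.  0. -1.] F [-0.2  0.   5. ] w 0.152 q [ 0.09  0.82 -1.11  1.49  0.75  1.3   0.46] t 40.6
tool shift [ 0.0001 -0.0004 -0.0867]
scene keytop [566.4 354.6] [35.5 12.1] 82.6 med [0.5669 0.3557 0.1019]
   tube [0.5546 0.3588]
   tube [0.554  0.3562]
```

apply_moves:
  increments: [0,0,0,-0.015,0,0,0,0,0,0,-0.025,0,0,0,0,0,0,-0.03,0,0,0,0,0,0,-0.03,0,0,0,0,0,0,-0.03,0,0,0,0,0,0,-0.03,0,0,0,0,0,0,-0.025,0,0,0,0,0,0,0,0,0,0]

```text
time_s: 41.5
eef_pos: [0.5546, 0.3575, 0.2525]
orientation: [0.002, 0.004, 1.0, 0.002]
contact_force: [-0.3, -0.1, -0.1]
width: 0.159
```

```bash
python3 go.py .572 -.3496 .25; python3 - <<'E'
from h import *
f=cam('scene'); c=proj(f,arm.get_obs()['eef_pos'])[0].astype(int); print(c)
g=cam('side'); d=proj(g,arm.get_obs()['eef_pos'])[0].astype(int)
a=[cv2.resize(h['frame'][q[1]-50:q[1]+50,q[0]-50:q[0]+50,::-1],None,fx=4,fy=4,interpolation=2) for h,q in((f,c),(g,d))]
cv2.imwrite('pics/k2.png',np.hstack(a))
E
```

```text
pos [0.5546 0.3575 0.2525] theta 179.57 zaxis [ 0.004  0.003 -1.   ] F [-0.3 -0.1 -0.1] w 0.159 q [ 0.1   0.68 -1.22  1.27  0.63  1.59  0.55] t 41.5
tool shift [-2.260e-02 -7.069e-01  1.000e-04]
[462 141]
```

View pics/k2.png

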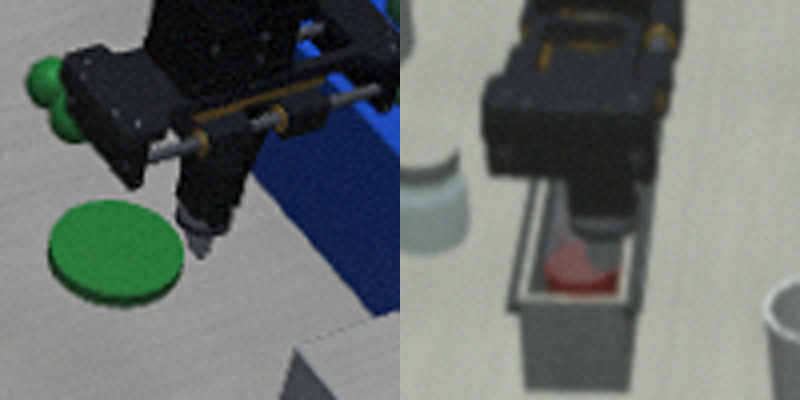

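apply_moves:
  increments: [0,-0.0014,-0.042,0,0,0,0,0,-0.0014,-0.042,0,0,0,0,0,-0.0014,-0.042,0,0,0,0,0,-0.0014,-0.042,0,0,0,0,0,-0.0014,-0.042,0,0,0,0,0,-0.0014,-0.042,0,0,0,0,0,-0.0014,-0.042,0,0,0,0,0,-0.0014,-0.042,0,0,0,0]

```text
time_s: 42.4
eef_pos: [0.5622, 0.0179, 0.247]
orientation: [-0.001, 0.004, 1.0, -0.0]
contact_force: [0.7, 0.5, -0.7]
width: 0.158
```

apply_moves:
  increments: [0,-0.0014,-0.042,0,0,0,0,0,-0.0014,-0.042,0,0,0,0,0,-0.0014,-0.042,0,0,0,0,0,-0.0014,-0.042,0,0,0,0,0,-0.0014,-0.042,0,0,0,0,0,-0.0014,-0.042,0,0,0,0,0,-0.0014,-0.042,0,0,0,0,0,-0.0014,-0.042,0,0,0,0]

```text
time_s: 43.2
eef_pos: [0.5707, -0.3179, 0.2468]
orientation: [-0.001, 0.004, 1.0, 0.0]
contact_force: [0.8, -0.5, -1.3]
width: 0.16
```

apply_moves:
  increments: [0,0,-0.017,0,0,0,-0.13,0,0,-0.017,0,0,0,-0.13,0,0,0,0,0,0,0,0,0,0,0,0,0,0,0,0,0,0,0,0,0,0,0,0,0,0,0,0,0,0,0,0,0,0,0,0,0,0,0,0,0,0]

```text
time_s: 44.0
eef_pos: [0.5736, -0.3496, 0.2483]
orientation: [0.0, -0.126, 0.992, -0.0]
contact_force: [-0.4, -0.1, -1.3]
width: 0.158
```

```bash
python3 go.py .572 -.3496 .2; python3 - <<'E'
from m import *
o=arm.get_obs(); e=o['eef_pos']; M=q2R(o['orientation'])
for n in ['scene','side']:
    A=cloud(cam(n)).reshape(-1,3); B=(A-e)@M   # tool frame, z down
    h=B[:,2]; ok=np.hypot(B[:,0],B[:,1])<.03
    for lo,hi,nm in((.004,.0145,'disc'),(.018,.036,'blade')):
        q=B[ok&(h>lo)&(h<hi)]
        if len(q)>3: print(n,nm,len(q),'min',q.min(0).round(4),'max',q.max(0).round(4),'med',np.median(q,0).round(4))
        if nm=='disc' and len(q)>5: print('   disc fit',circ(np.c_[q[:,:2],q[:,2]],(0,0),.017,-1,1).round(4))
E
```

```text
pos [ 0.5736 -0.3496  0.2483] theta -165.56 zaxis [ 0.    -0.001 -1.   ] F [-0.4 -0.1 -1.3] w 0.158 q [ 1.21  0.75 -1.29  1.24  0.72  1.63  1.9 ] t 44.0
tool shift [0.0015 0.0004 0.0483]
scene disc 66 min [-0.0187 -0.0158  0.0043] max [0.0037 0.0158 0.014 ] med [-0.0114 -0.0025  0.0086]
   disc fit [0.0007 0.0007]
scene blade 12 min [-0.0101 -0.0037  0.0249] max [-0.0037  0.003   0.0329] med [-0.0084 -0.0006  0.0299]
side disc 42 min [-0.0168 -0.0068  0.0042] max [0.0142 0.022  0.0142] med [-0.0009  0.0098  0.0082]
   disc fit [-0.0013 -0.0026]
side blade 30 min [-0.0079 -0.0072  0.0188] max [0.0082 0.0122 0.0341] med [0.0005 0.0031 0.0271]
```

apply_moves:
  increments: [0,0.0015,0.0004,0.03,0,0,0,0,0,0,0.03,0,0,0,0,0,0,0.03,0,0,0,0,0,0,0.02,0,0,0,0,0,0,0,0,0,0,0,0,0,0,0,0,0,0,0,0,0,0,0,0,0,0,0,0,0,0,0]

```text
time_s: 44.9
eef_pos: [0.5727, -0.35, 0.1396]
orientation: [0.001, -0.126, 0.992, -0.001]
contact_force: [-0.0, 0.5, -1.1]
width: 0.156
```

```bash
python3 go.py .572 -.3496 .0973; python3 - <<'E'
from m import *
f=cam('scene'); g=cam('side'); out=[]
for h in (f,g):
    q=proj(h,[.572,-.3496,.09])[0].astype(int); out.append(cv2.resize(h['frame'][q[1]-33:q[1]+33,q[0]-33:q[0]+33,::-1],None,fx=6,fy=6,interpolation=2))
cv2.imwrite('pics/k3.png',np.hstack(out))
E
```

```text
pos [ 0.5727 -0.35    0.1396] theta -165.55 zaxis [ 0.002 -0.001 -1.   ] F [-0.   0.5 -1.1] w 0.156 q [ 1.24  0.83 -1.24  1.39  0.78  1.46  1.85] t 44.9
tool shift [0.0006 0.0006 0.0423]
```

View pics/k3.png

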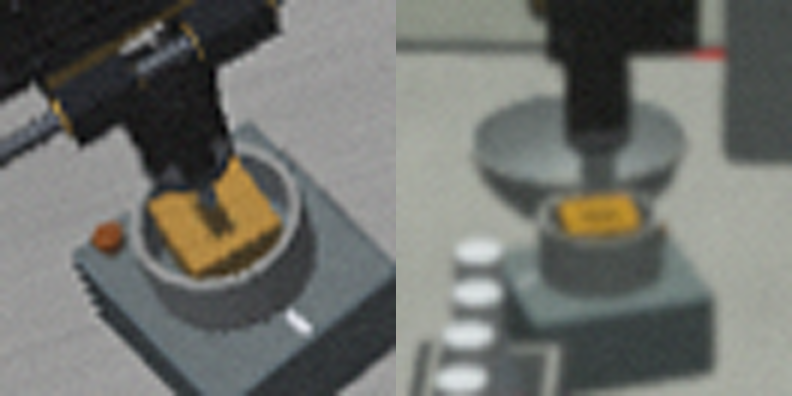

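apply_moves:
  increments: [0,0.0003,0.0003,0.005,0,0,0,0,0,0,0.004,0,0,0,0,0,0,0.003,0,0,0,0,0,0,0.003,0,0,0,0,0,0,0.003,0,0,0,0,0,0,0.002,0,0,0,0,0,0,0,0,0,0,0,0,0,0,0,0,0]

```text
time_s: 45.8
eef_pos: [0.5717, -0.3497, 0.1182]
orientation: [0.0, -0.126, 0.992, -0.0]
contact_force: [-0.2, -1.3, -0.0]
width: 0.159
```

```bash
python3 go.py .572 -.3496 .0973
```

```text
pos [ 0.5717 -0.3497  0.1182] theta -165.55 zaxis [ 0. -0. -1.] F [-0.2 -1.3 -0. ] w 0.159 q [ 1.24  0.84 -1.23  1.41  0.79  1.43  1.84] t 45.8
tool shift [-0.0003 -0.      0.0209]
```

apply_moves:
  increments: [0,0,0,0.003,0,0,0,0,0,0,0.003,0,0,0,0,0,0,0.003,0,0,0,0,0,0,0.003,0,0,0,0,0,0,0.003,0,0,0,0,0,0,0.003,0,0,0,0,0,0,0.002,0,0,0,0,0,0,0,0,0,0]

```text
time_s: 46.6
eef_pos: [0.5715, -0.3496, 0.0977]
orientation: [-0.0, -0.126, 0.992, 0.0]
contact_force: [0.3, -0.1, 0.1]
width: 0.161
```

```bash
python3 go.py .572 -.3496 .0973; python3 - <<'E'
from bench import arm
print(arm.get_obs()['wrist_torque'])
E
```

```text
pos [ 0.5715 -0.3496  0.0977] theta -165.55 zaxis [-0.  0. -1.] F [ 0.3 -0.1  0.1] w 0.161 q [ 1.23  0.86 -1.21  1.43  0.81  1.4   1.83] t 46.6
tool shift [-0.0005 -0.0001  0.0004]
[ 0.08416429 -0.09633154  0.02437833]
```

apply_moves:
  increments: [0,0,0,0.0007,0,0,0,0,0,0,0.0007,0,0,0,0,0,0,0.0006,0,0,0,0,0,0,0,0,0,0,0,0,0,0,0,0,0,0,0,0,0,0,0,0,0,0,0,0,0,0,0,0,0,0,0,0,0,0]

```text
time_s: 47.4
eef_pos: [0.5718, -0.3497, 0.0974]
orientation: [0.0, -0.126, 0.992, -0.0]
contact_force: [-2.9, 1.5, 8.9]
width: 0.161
```

apply_moves:
  increments: [0,0,0,-0.0008,0,0,0.05,0,0,0,0,0,0,0.1,0,0,0,0,0,0,0.12,0,0,0,0,0,0,0.12,0,0,0,0,0,0,0.12,0,0,0,0,0,0,0.12,0,0,0,0,0,0,0.12,0,0,0,0,0,0,0.12]

```text
time_s: 48.2
eef_pos: [0.572, -0.349, 0.0974]
orientation: [0.0, 0.306, 0.952, 0.0]
contact_force: [-0.4, 2.4, 1.3]
width: 0.159
```

```bash
python3 go.py .572 -.3496 .0973; python3 - <<'E'
from bench import arm
print(arm.get_obs()['wrist_torque'])
E
```

```text
pos [ 0.572  -0.349   0.0974] theta 144.37 zaxis [ 0.001  0.    -1.   ] F [-0.4  2.4  1.3] w 0.159 q [ 1.18  0.78 -1.07  1.43  0.69  1.34  1.02] t 48.2
tool shift [-0.0003 -0.0005  0.0001]
[ 0.46868    -0.01584911  0.14963608]
```

apply_moves:
  increments: [0,0,0,0,0,0,0.05,0,0,0,0,0,0,0.05,0,0,0,0,0,0,0.05,0,0,0,0,0,0,0.05,0,0,0,0,0,0,0.04,0,0,0,0,0,0,0.03,0,0,0,0,0,0,0.02,0,0,0,0,0,0,0]

```text
time_s: 49.0
eef_pos: [0.572, -0.349, 0.0973]
orientation: [0.0, 0.438, 0.899, 0.0]
contact_force: [-0.8, 4.1, 5.3]
width: 0.162
```

```bash
python3 go.py .572 -.3496 .0973; python3 - <<'E'
from bench import arm
print(arm.get_obs()['wrist_torque'])
E
```

```text
pos [ 0.572  -0.349   0.0973] theta 128.01 zaxis [ 0.001  0.    -1.   ] F [-0.8  4.1  5.3] w 0.162 q [ 1.15  0.75 -1.03  1.43  0.65  1.32  0.75] t 49.0
tool shift [-0.0004 -0.0004  0.    ]
[ 0.99858043 -0.03087838  0.01331192]
```

apply_moves:
  increments: [0,0,0,0,0,0,0.03,0,0,0,0,0,0,0.03,0,0,0,0,0,0,0.03,0,0,0,0,0,0,0.03,0,0,0,0,0,0,0.02,0,0,0,0,0,0,0,0,0,0,0,0,0,0,0,0,0,0,0,0,0]

```text
time_s: 49.8
eef_pos: [0.5721, -0.3491, 0.0973]
orientation: [0.0, 0.5, 0.866, 0.0]
contact_force: [-0.3, 3.2, 5.2]
width: 0.159
```

```bash
python3 go.py .572 -.3496 .0973; python3 - <<'E'
from bench import arm
print(arm.get_obs()['wrist_torque'])
E
```

```text
pos [ 0.5721 -0.3491  0.0973] theta 120.05 zaxis [ 0.001  0.    -1.   ] F [-0.3  3.2  5.2] w 0.159 q [ 1.14  0.74 -1.    1.43  0.63  1.31  0.62] t 49.8
tool shift [-0.0004 -0.0003  0.    ]
[ 0.93987067 -0.05960753  0.14492814]
```

apply_moves:
  increments: [0,0,0,0,0,0,0.02,0,0,0,0,0,0,0.02,0,0,0,0,0,0,0.02,0,0,0,0,0,0,0.02,0,0,0,0,0,0,0,0,0,0,0,0,0,0,0,0,0,0,0,0,0,0,0,0,0,0,0,0]

```text
time_s: 50.6
eef_pos: [0.5722, -0.3492, 0.0974]
orientation: [0.0, 0.534, 0.846, 0.0]
contact_force: [1.8, 2.7, 5.0]
width: 0.161
```

```bash
python3 go.py .572 -.3496 .0973; python3 - <<'E'
from bench import arm
print(arm.get_obs()['wrist_torque'])
from h import *
f=cam('scene'); q=proj(f,[.572,-.3496,.09])[0].astype(int)
cv2.imwrite('pics/k4.png',cv2.resize(f['frame'][q[1]-35:q[1]+35,q[0]-35:q[0]+35,::-1],None,fx=7,fy=7,interpolation=2))
E
```

```text
pos [ 0.5722 -0.3492  0.0974] theta 115.5 zaxis [ 0.001  0.    -1.   ] F [1.8 2.7 5. ] w 0.161 q [ 1.13  0.73 -0.99  1.43  0.62  1.3   0.55] t 50.6
tool shift [-0.0003 -0.0003  0.0001]
[ 0.77258126 -0.2630853   0.69296782]
```

View pics/k4.png

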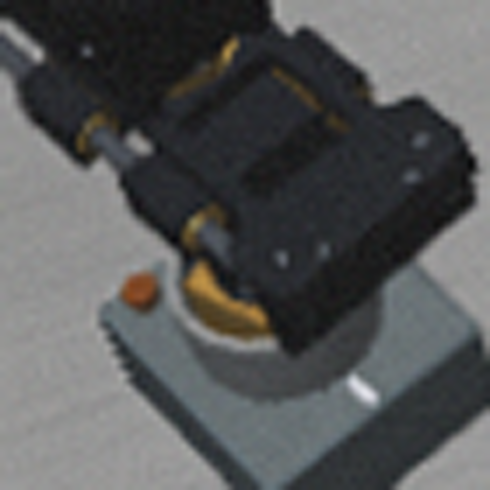

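apply_moves:
  increments: [0,0,0,0,0,0,-0.03,0,0,0,0,0,0,-0.03,0,0,0,0,0,0,-0.03,0,0,0,0,0,0,0,0,0,0,0,0,0,0,0,0,0,0,0,0,0,0,0,0,0,0,0,0,0,0,0,0,0,0,0]

```text
time_s: 51.45
eef_pos: [0.5722, -0.3492, 0.0973]
orientation: [0.0, 0.495, 0.869, 0.0]
contact_force: [1.4, 4.1, 5.6]
width: 0.157
```

```bash
python3 go.py .572 -.3496 .0973; python3 - <<'E'
from bench import arm
print(arm.get_obs()['wrist_torque'])
E
```

```text
pos [ 0.5722 -0.3492  0.0973] theta 120.61 zaxis [ 0.001  0.    -1.   ] F [1.4 4.1 5.6] w 0.157 q [ 1.14  0.74 -1.    1.43  0.63  1.31  0.63] t 51.45
tool shift [-0.0002 -0.0004  0.    ]
[ 0.94143962 -0.26760858  0.05500897]
```

apply_moves:
  increments: [0,0,0,-0.003,0,0,0,0,0,0,-0.005,0,0,0,0,0,0,-0.006,0,0,0,0,0,0,-0.006,0,0,0,0,0,0,-0.006,0,0,0,0,0,0,-0.01,0,0,0,0,0,0,-0.015,0,0,0,0,0,0,-0.02,0,0,0]

```text
time_s: 52.25
eef_pos: [0.5709, -0.3504, 0.1688]
orientation: [-0.0, 0.496, 0.868, -0.0]
contact_force: [0.2, 1.0, 0.7]
width: 0.155
```

apply_moves:
  increments: [0,0,0,-0.03,0,0,0,0,0,0,-0.03,0,0,0,0,0,0,-0.03,0,0,0,0,0,0,0,0,0,0,0,0,0,0,0,0,0,0,0,0,0,0,0,0,0,0,0,0,0,0,0,0,0,0,0,0,0,0]

```text
time_s: 53.05
eef_pos: [0.5712, -0.3498, 0.2571]
orientation: [-0.001, 0.496, 0.868, -0.0]
contact_force: [-0.2, -0.3, -0.9]
width: 0.158
```

```bash
python3 go.py .5545 .3562 .25; python3 - <<'E'
from h import *
f=cam('scene'); g=cam('side'); q=proj(f,[.572,-.3496,.12])[0].astype(int); e=arm.get_obs()['eef_pos']; k=proj(f,e)[0].astype(int)
h=proj(f,[.5545,.356,.05])[0].astype(int); m=h if True else k
a=[cv2.resize(f['frame'][max(0,p[1]-50):p[1]+50,p[0]-50:p[0]+50,::-1],(400,400),interpolation=2) for p in (q,h)]
cv2.imwrite('pics/k5.png',np.hstack(a))
E
python3 tilt.py -.179 -.136 -.095 -.05 -.01 .034 .075 .116 .156; python3 key.py .5555 .357 scene side
```

```text
pos [ 0.5712 -0.3498  0.2571] theta 120.54 zaxis [-0.001  0.    -1.   ] F [-0.2 -0.3 -0.9] w 0.158 q [ 1.14  0.63 -1.06  1.23  0.54  1.57  0.7 ] t 53.05
tool shift [0.6165 0.3443 0.0074]
y@.105 -0.1786 x 0.6152  tilt deg x -0.9 y -0.8 n 309
y@.105 -0.1359 x 0.6110  tilt deg x -0.4 y -0.5 n 328
y@.105 -0.0942 x 0.6101  tilt deg x -0.6 y -0.7 n 323
y@.105 -0.0526 x 0.6080  tilt deg x 0.0 y -1.0 n 323
y@.105 -0.0107 x 0.6045  tilt deg x -0.4 y -0.6 n 340
y@.105 0.0311 x 0.6044  tilt deg x -0.2 y -1.0 n 331
y@.105 0.0737 x 0.6024  tilt deg x -0.5 y -1.2 n 347
y@.105 0.1155 x 0.6007  tilt deg x -1.1 y -1.6 n 355
y@.105 0.1559 x 0.5997  tilt deg x -0.0 y -0.1 n 556
   tube [0.5557 0.3574]
   tube [0.5538 0.3572]
```

View pics/k5.png

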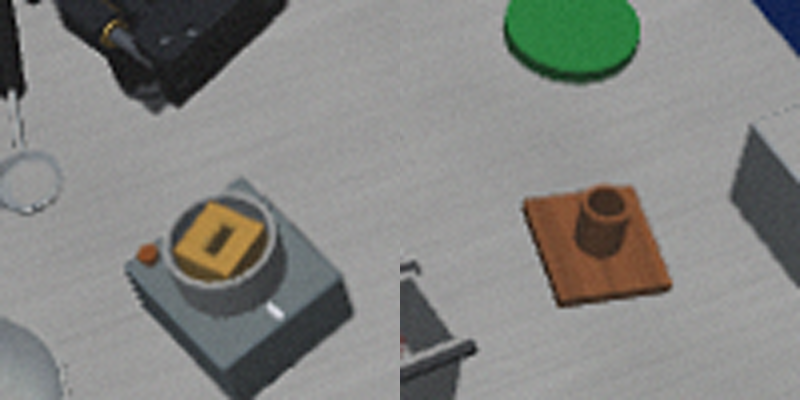

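```bash
python3 - <<'E'
from m import *
f=load('scene'); P=cloud(f)
im=f['frame'].astype(int); y=(im[...,0]-im[...,2]>60)&(im[...,0]>110)&(np.hypot(P[...,0]-.572,P[...,1]+.3496)<.04)
v,u=np.nonzero(y); w=ray(f,np.c_[u,v],.084)[:,:2]
print(len(u),cv2.minAreaRect((w*1000).astype(np.float32)))
# slot: dark pixels inside
g=im.sum(-1); h=cv2.convexHull(np.c_[u,v].astype(np.int32)); m=np.zeros(y.shape,np.uint8); cv2.fillConvexPoly(m,h,1); m=cv2.erode(m,np.ones((3,3)))
d=(m>0)&(g<230); v,u=np.nonzero(d); w=ray(f,np.c_[u,v],.084)[:,:2]; w=w[np.hypot(w[:,0]-.572,w[:,1]+.3496)<.013]
c=w-w.mean(0); e,V=np.linalg.eigh(c.T@c); print(len(w),w.mean(0),'slot dir',np.degrees(np.arctan2(V[1,1],V[0,1])),e)
E
```

```text
221 ((457.318603515625, -364.48114013671875), (285.6846618652344, 64.26461029052734), 4.6643242835998535)
22 [ 0.5738466  -0.34808886] slot dir 132.61424801262467 [0.00010228 0.00057399]
```

apply_moves:
  increments: [0,0.0385,0.0215,0,0,0,0,0,0.0385,0.0215,0,0,0,0,0,0.0385,0.0215,0,0,0,0,0,0.0385,0.0215,0,0,0,0,0,0.0385,0.0215,0,0,0,0,0,0.0385,0.0215,0,0,0,0,0,0.0385,0.0215,0,0,0,0,0,0.0385,0.0215,0,0,0,0]

```text
time_s: 54.15
eef_pos: [0.5629, 0.0046, 0.258]
orientation: [0.0, 0.496, 0.868, -0.0]
contact_force: [0.7, -0.0, 0.3]
width: 0.162
```

apply_moves:
  increments: [0,0.0385,0.0215,0,0,0,0,0,0.0385,0.0215,0,0,0,0,0,0.0385,0.0215,0,0,0,0,0,0.0385,0.0215,0,0,0,0,0,0.0385,0.0215,0,0,0,0,0,0.0385,0.0215,0,0,0,0,0,0.0385,0.0215,0,0,0,0,0,0.0385,0.0215,0,0,0,0]

```text
time_s: 54.95
eef_pos: [0.5548, 0.3573, 0.2578]
orientation: [0.0, 0.496, 0.868, -0.0]
contact_force: [0.4, 0.1, 0.2]
width: 0.159
```

apply_moves:
  increments: [0,0,0,0,0,0,-0.129,0,0,0,0,0,0,-0.129,0,0,0,0,0,0,-0.129,0,0,0,0,0,0,-0.129,0,0,0,0,0,0,-0.129,0,0,0,0,0,0,-0.129,0,0,0,0,0,0,-0.129,0,0,0,0,0,0,-0.129]

```text
time_s: 55.75
eef_pos: [0.555, 0.3556, 0.2578]
orientation: [0.0, 0.0, 1.0, -0.0]
contact_force: [0.4, 0.4, -1.3]
width: 0.157
```

apply_moves:
  increments: [0,0,0,0,0,0,0,0,0,0,0,0,0,0,0,0,0,0,0,0,0,0,0,0,0,0,0,0,0,0,0,0,0,0,0,0,0,0,0,0,0,0,0,0,0,0,0,0,0,0,0,0,0,0,0,0]

```text
time_s: 56.55
eef_pos: [0.5549, 0.3556, 0.2578]
orientation: [0.0, 0.003, 1.0, -0.0]
contact_force: [-0.4, -0.4, -0.9]
width: 0.154
```

```bash
python3 go.py .5545 .3562 .0653; python3 key.py .5555 .357; python3 - <<'E'
from m import *
o=arm.get_obs(); e=o['eef_pos']; M=q2R(o['orientation'])
for n in ['scene','side']:
    A=cloud(load(n)).reshape(-1,3); B=(A-e)@M; h=B[:,2]; ok=np.hypot(B[:,0],B[:,1])<.03
    for lo,hi,nm in((.004,.0145,'disc'),(.018,.036,'blade')):
        q=B[ok&(h>lo)&(h<hi)]
        if len(q)>3: print(n,nm,len(q),'min',q.min(0).round(4),'max',q.max(0).round(4))
f=load('scene'); g=load('side'); out=[]
for h in (f,g):
    q=proj(h,(e+[.5545,.356,.06])/2)[0].astype(int); out.append(cv2.resize(h['frame'][q[1]-60:q[1]+60,q[0]-60:q[0]+60,::-1],(400,400),interpolation=2))
cv2.imwrite('pics/k6.png',np.hstack(out))
E
```

```text
pos [0.5549 0.3556 0.2578] theta 179.66 zaxis [ 0. -0. -1.] F [-0.4 -0.4 -0.9] w 0.154 q [ 0.12  0.72 -1.29  1.26  0.69  1.63  0.53] t 56.55
tool shift [0.0004 0.0006 0.1925]
   tube [0.5561 0.3577]
   tube [0.5536 0.3574]
   tube [0.5512 0.3564]
scene disc 58 min [-0.0182 -0.0174  0.0042] max [0.0099 0.0169 0.0137]
scene blade 23 min [-0.011  -0.0043  0.0205] max [0.0068 0.0053 0.0357]
side disc 93 min [-0.0147  0.0034  0.0041] max [0.0165 0.0198 0.0141]
side blade 52 min [-0.0088 -0.0002  0.0206] max [0.0097 0.0072 0.0358]
```

View pics/k6.png

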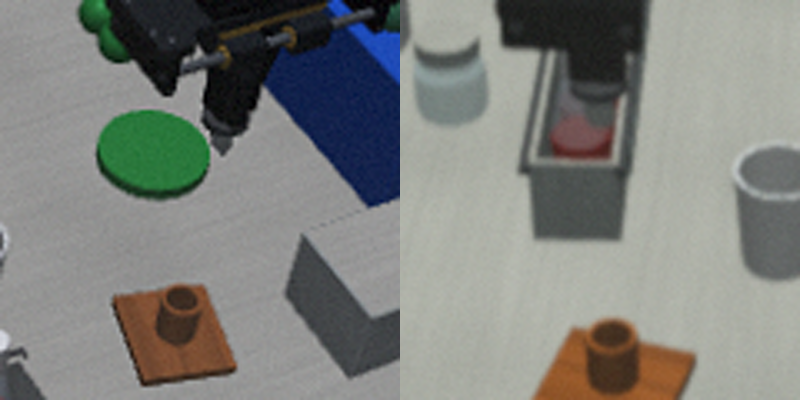

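apply_moves:
  increments: [0,0,0.0014,0.035,0,0,0,0,0,0,0.035,0,0,0,0,0,0,0.035,0,0,0,0,0,0,0.035,0,0,0,0,0,0,0.015,0,0,0,0,0,0,0,0,0,0,0,0,0,0,0,0,0,0,0,0,0,0,0,0]

```text
time_s: 57.5
eef_pos: [0.5555, 0.3579, 0.1049]
orientation: [0.001, 0.003, 1.0, 0.001]
contact_force: [0.5, -0.0, -1.2]
width: 0.16
```

```bash
python3 go.py .5548 .357 .0653; python3 key.py .5548 .357 scene side; python3 - <<'E'
from m import *
f=load('scene'); g=load('side'); out=[]
for h in (f,g):
    q=proj(h,[.5548,.357,.06])[0].astype(int); out.append(cv2.resize(h['frame'][q[1]-40:q[1]+40,q[0]-40:q[0]+40,::-1],(400,400),interpolation=2))
cv2.imwrite('pics/k7.png',np.hstack(out))
E
```

```text
pos [0.5555 0.3579 0.1049] theta 179.66 zaxis [ 0.002  0.002 -1.   ] F [ 0.5 -0.  -1.2] w 0.16 q [ 0.13  0.83 -1.21  1.45  0.78  1.39  0.46] t 57.5
tool shift [ 0.0008 -0.001   0.0396]
scene keytop [562.3 354. ] [34.1 22.2] 49.9 med [0.5643 0.3496 0.0999]
   tube [0.5556 0.3574]
side keytop [554.3 368.7] [31.7 16.2] 3.0 med [0.5538 0.3687 0.0983]
   tube [0.5538 0.3573]
```

View pics/k7.png

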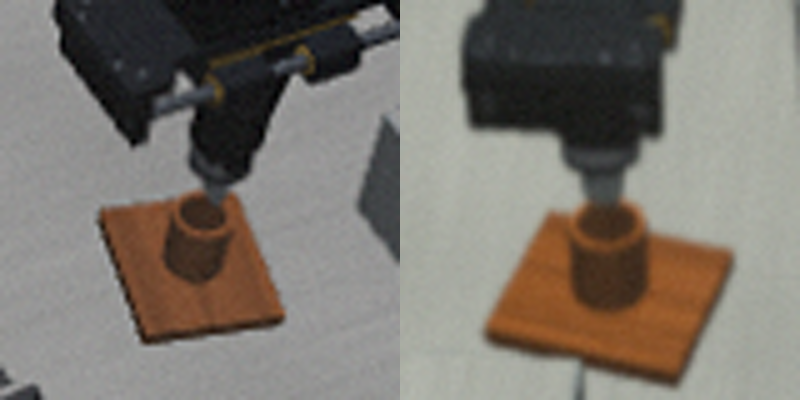

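apply_moves:
  increments: [0,0.0004,-0.0005,0.006,0,0,0,0,0,0,0.006,0,0,0,0,0,0,0.006,0,0,0,0,0,0,0.006,0,0,0,0,0,0,0.005,0,0,0,0,0,0,0.004,0,0,0,0,0,0,0.003,0,0,0,0,0,0,0.001,0,0,0]

```text
time_s: 58.4
eef_pos: [0.5544, 0.3565, 0.0655]
orientation: [-0.0, 0.003, 1.0, -0.0]
contact_force: [-0.6, 0.4, -0.7]
width: 0.16
```

apply_moves:
  increments: [0,0,0,0.001,0,0,0,0,0,0,0.001,0,0,0,0,0,0,0.0005,0,0,0,0,0,0,0,0,0,0,0,0,0,0,0,0,0,0,0,0,0,0,0,0,0,0,0,0,0,0,0,0,0,0,0,0,0,0]

```text
time_s: 59.2
eef_pos: [0.5545, 0.3566, 0.0634]
orientation: [0.0, 0.003, 1.0, -0.0]
contact_force: [0.5, -0.0, 0.7]
width: 0.16
```

```bash
python3 go.py .5548 .357 .0633; python3 key.py .5548 .357 scene side
```

```text
pos [0.5545 0.3566 0.0634] theta 179.67 zaxis [ 0. -0. -1.] F [ 0.5 -0.   0.7] w 0.16 q [ 0.12  0.87 -1.18  1.49  0.81  1.33  0.44] t 59.2
tool shift [-0.0003  0.0004  0.0001]
scene keytop [566.  356.4] [36.4 14.8] 74.5 med [0.5669 0.3557 0.1009]
   tube [0.5543 0.359 ]
   tube [0.5545 0.3561]
```

Key is at rim height; release gently, rise and check.

apply_moves:
  increments: [0.2,0,0,0,0,0,0,0.25,0,0,0,0,0,0,0.35,0,0,0,0,0,0,0.45,0,0,0,0,0,0,0.45,0,0,0,0,0,0,0.45,0,0,-0.01,0,0,0,0.45,0,0,-0.02,0,0,0,0.45,0,0,-0.03,0,0,0]

```text
time_s: 60.1
eef_pos: [0.5541, 0.3562, 0.1244]
orientation: [-0.001, 0.003, 1.0, -0.0]
contact_force: [0.3, 0.6, 0.5]
width: 0.444
```

apply_moves:
  increments: [0.45,0,0,-0.04,0,0,0,0.45,0,0,-0.04,0,0,0,0.45,0,0,-0.04,0,0,0,0.45,0.03,0,-0.03,0,0,0,0.45,0.04,0,0,0,0,0,0.45,0.04,0,0,0,0,0,0.45,0.03,0,0,0,0,0,0.45,0,0,0,0,0,0]

```text
time_s: 60.9
eef_pos: [0.4099, 0.359, 0.2756]
orientation: [0.002, -0.0, 1.0, -0.001]
contact_force: [-0.1, -0.5, 0.7]
width: 0.448
```

```bash
python3 go.py .5548 .357 .0633; python3 key.py .5548 .357 scene side; python3 tilt.py -.179 -.136 -.095 -.05 -.01 .034 .075 .116 .156;  python3 - <<'E'
from m import *
f=load('scene'); q=proj(f,[.5548,.357,.06])[0].astype(int)
a=cv2.resize(f['frame'][q[1]-40:q[1]+40,q[0]-40:q[0]+40,::-1],(400,400),interpolation=2)
b=cv2.resize(f['frame'][:,:,::-1],(534,400),interpolation=3)[:,:400]; b=cv2.resize(f['frame'][180:360,90:440,::-1],None,fx=1.14,fy=1.14)
b=cv2.copyMakeBorder(b,0,400-b.shape[0],0,0,cv2.BORDER_CONSTANT)
cv2.imwrite('pics/fin.png',np.hstack([b,a]))
E
```

```text
pos [0.4099 0.359  0.2756] theta -179.98 zaxis [ 0.003 -0.001 -1.   ] F [-0.1 -0.5  0.7] w 0.448 q [ 0.29  0.47 -1.43  1.55  0.47  1.53  0.42] t 60.9
tool shift [-0.1442 -0.0018  0.2127]
scene keytop [556.6 354.7] [31.4 15.2] 10.4 med [0.5596 0.3552 0.1024]
   tube [0.5544 0.3587]
side keytop [554.2 357.4] [34.  16.4] 3.4 med [0.5536 0.361  0.1017]
   tube [0.5542 0.3561]
y@.105 -0.1785 x 0.6153  tilt deg x -0.6 y -0.2 n 304
y@.105 -0.1361 x 0.6113  tilt deg x -0.7 y -0.3 n 332
y@.105 -0.0942 x 0.6101  tilt deg x -0.6 y -0.5 n 326
y@.105 -0.0527 x 0.6079  tilt deg x -1.0 y -1.0 n 328
y@.105 -0.0108 x 0.6047  tilt deg x -0.9 y -1.2 n 344
y@.105 0.0312 x 0.6047  tilt deg x -0.1 y -0.8 n 336
y@.105 0.0736 x 0.6023  tilt deg x -0.7 y -1.2 n 347
y@.105 0.1154 x 0.6006  tilt deg x -1.0 y -2.5 n 354
y@.105 0.1557 x 0.5996  tilt deg x -0.5 y -0.3 n 546
```

View pics/fin.png

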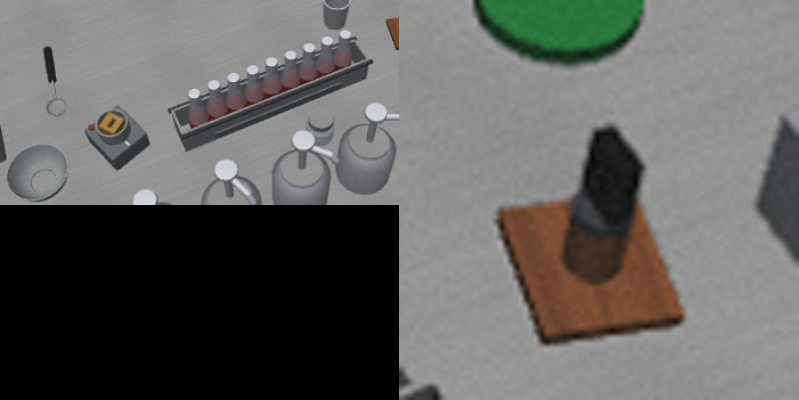

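```bash
python3 - <<'E'
from m import *
n=np.arange(-.016,.0161,.0005); X,Y=np.meshgrid(n,n)
for nm in ['scene','side']:
    f=cam(nm); best=[]
    g=cv2.GaussianBlur(cv2.cvtColor(f['frame'],cv2.COLOR_RGB2GRAY).astype(np.float32),(0,0),.5)
    for dx in np.arange(-.003,.0031,.001):
        for dy in np.arange(-.003,.0031,.001):
            uv=proj(f,np.c_[X.ravel()+.572+dx,Y.ravel()-.3496+dy,np.full(X.size,.084)]).astype(np.float32)
            v=cv2.remap(g,uv[:,0].reshape(X.shape),uv[:,1].reshape(X.shape),1)
            for a in range(-90,90,3):
                c,s=np.cos(np.radians(a)),np.sin(np.radians(a)); p=X*c+Y*s; q=-X*s+Y*c
                i=(abs(p)<.010)&(abs(q)<.004); o=(abs(p)<.014)&(abs(q)<.008)&~((abs(p)<.0115)&(abs(q)<.0055))
                best.append((v[o].mean()-v[i].mean(),a,dx,dy))
    best.sort(reverse=True); print(nm,[(round(float(b[0]),1),b[1]) for b in best[:5]])
E
```

```text
scene [(53.2, -48), (53.0, -51), (52.9, -48), (52.8, -48), (52.6, -51)]
side [(14.5, -66), (14.5, -69), (14.5, -72), (14.5, -75), (14.4, -72)]
```

```bash
python3 -c "
from bench import arm
print(arm.close_job())"
```

```text
the job is handed in; nothing more can be done
None
```

The sauce warmer is ready and handed in at about 61 s. All four counter bottles stand in the well, the heater is switched on, and the key is back in its holder.

- **Bottles:** I let each one down between two bottles already in the well. The last insertion left the two bottles at the robot's right-hand end (negative y) leaning about 7°. I righted them with a light push of the closed fingers on the end cap. The final check showed all nine bottles in one row, with fitted tilts of about 1° except one reading of 2.5°. I took the odd reading as noise.
- **Key switch:** The key went in until its shoulder pressed on the barrel (about 9 N), then turned clockwise to a firm stop (about 0.7 N m). I backed it off within its play and pulled it out. The scene camera now puts the slot at about −49°, which matches the 1.25 rad "on" position. The side camera's reading of the slot (about −70°) disagreed; its contrast was too weak to trust, so I relied on the scene view and the firm stop.
- **Key holder:** The key hangs upright with its shoulder on the rim, and the holder is within measuring error of where it was. I did not set out to touch anything else. I did not measure the other items on the counter, but those in view in the last picture look in place.

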